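# Load the label dispenser with fresh rolls

### The arm

A 6-joint arm with a two-finger parallel gripper is mounted at the origin on the work surface. World frame = base frame: x ahead of the robot, y to its left, z up, the work surface at z = 0. Lengths are in mm, angles in rad, forces in N, time in s.
With the tool pointing down it reaches from about 300 to 775 mm from the base axis. Payload 14.6 kg.
Tool frame: the origin (TCP) lies between the finger pads; the fingertips stand 11 mm ahead of it and the grasp point (between the pads) lies 8 mm behind it; z points along the fingers, y is the direction in which the jaws open and shut (so a half turn about z gives the same grasp; the last joint's range is limited). The gripper opens to 94 mm and grips with 3 to 60 N. Pads are 16 mm wide; open, the fingers measure 119 mm over their backs; the gripper's body (75 mm by 177 mm) begins 78 mm behind the grasp point.
Start: joints at [-1.405, 0.3, 1.521, -0, 1.321, -0.067], TCP at [126.88, -535.155, 216.446] pointing down, gripper open.
Joint ranges: [-3.03, 3.03], [-0.79, 2.21], [0.23, 2.52], [-1.04, 4.18], [0, 3.07], [-2.55, 2.55]. Speed limits (rad/s): [2.22, 2.22, 2.57, 3.14, 3.14, 3.14].

### API

Orientations are given as [roll, pitch, yaw] about the fixed x, y, z axes, in that order (R = Rz(yaw) Ry(pitch) Rx(roll)).
In Python, from cell import * gives the robot as it stands.
- The arm moves only by the tool arm_command, never from a script. Its argument "deltas" is a list of rows, each an object with "xyz": the shift along the world's x, y, z in m, a list of three; "turn": the turn, a rotation vector about the world's x, y, z in rad, a list of three. A call has 1 to 12 rows; each row shifts and turns the commanded pose from where the row before left it; what a row does not reach is not made up. A row lasts 1/8 s, in which the tool goes at most 62.5 mm and 10.7 degrees, less where a joint would pass 70% of its speed; a pose out of reach is approached as far as the arm can. A call with a gripper value outside its range is refused whole. "gripper" is the closure, from 0 (fully open) to 1 (shut), set as the call begins (left out, the last holds). The fingers move at their own pace and stop on an object; "force" is the grip in N (left out, the last holds). Time passes only in rows, so rows that do not move let the fingers close. It gives the time, the measured TCP pose, the force and the opening at its end, in the units of the state.
- read_state(): the state, without advancing time (a new reading comes with each control period).
- camera(name): name is "scene" or "side" or "wrist"; returns a dict with "color" (384x512x3 uint8, red, green, blue), "fx", "fy", "cx", "cy" (pixels), "rvec" (rotation vector, rad) and "tvec" (3), from world to camera coordinates, as OpenCV has them; the wrist camera has in their place "mount" (4x4, takes a point from camera to tool coordinates, whose origin is the TCP and whose axes are the flange's). Camera axes: x right, y down, z forward; pixel columns grow to the right and rows downward; lengths in mm; the calibration is good to about 2 mm. The wrist camera is an equidistant fisheye: a pixel r from the principal point sees the ray r / f radians off the axis. A picture is of the moment at which its call begins: read the wrist's pose just before it. There is no depth.
- sign_off(): hands the job in, once; it reports no verdict.
The state is a dict: "clock": time; "joints": joint angles; "qd": joint speeds; "effort": joint torques, N m; "eef_pos": TCP position; "eef_rot": TCP orientation; "wrist_force": force on the tool from outside, world axes, zero at the start; "moment": the same for the moment, N m; "finger_gap": finger opening in mm.
Only numpy, scipy, OpenCV 4.12 (cv2) and the standard library are available. Lean on these libraries where they do the work, as an engineer would, in place of code of your own. Each camera call takes 0.05 s, during which the arm holds its last target.

### The job

Reload the label dispenser on the dispensary counter: first put the spent cardboard cores (one or two) that lie in it into the white waste tub, then take the spindle by its handle, thread its rod through all the label rolls standing in the two grey caddies (some bays may be empty), lift them off together as one stack and lay the spindle level in the dispenser's two notches, with the rolls hanging free between the cheeks and the square handle in the wider notch. Last, lock the dispenser: press its winged stud down and turn it a quarter turn clockwise until it springs up in its catch. Leave the bottles, jar, cartons and stamp where they stand.

Things in the scene. Friction and masses are not known exactly. Their poses are not given: they have to be found in the camera images.
- caddy_a: Low grey caddy, fixed, 63 mm long (x) by 84 wide (y), origin under its centre. Two bays along x, centred at x = -14.5 and +14.5 mm, between three cross plates 30 mm high (x = -29, 0, +29). Rolls stand on edge in the bays, axis along x, hole centres 48 mm above the counter at y = 0. A level rod can pass along x above the plates.
- caddy_b: The second grey caddy, just like caddy_a, elsewhere on the counter and turned differently.
- roll1_mid (a point): White paper label roll: a ring 72 mm outside, 30 mm hole, 22 mm wide, about 45 g, standing on edge in caddy_a at its x = -14.5 mm. The point is the centre of the hole; its x axis is the roll's axis. May be absent.
- roll2_mid (a point): White paper label roll: a ring 72 mm outside, 30 mm hole, 22 mm wide, about 45 g, standing on edge in caddy_a at its x = +14.5 mm. The point is the centre of the hole; its x axis is the roll's axis. May be absent.
- roll3_mid (a point): White paper label roll: a ring 72 mm outside, 30 mm hole, 22 mm wide, about 45 g, standing on edge in caddy_b at its x = -14.5 mm. The point is the centre of the hole; its x axis is the roll's axis. May be absent.
- roll4_mid (a point): White paper label roll: a ring 72 mm outside, 30 mm hole, 22 mm wide, about 45 g, standing on edge in caddy_b at its x = +14.5 mm. The point is the centre of the hole; its x axis is the roll's axis. May be absent.
- spindle_handle (a point): The loose spindle, about 170 g: black handle 85 mm long, 30 by 30 mm square, then a round aluminium rod 14 mm thick, 165 mm long. The point, where to grip, is on the axis, 55 mm behind the handle's front face and 30 mm from its rear end; x points to the rod's tip. Balances 15 to 35 mm behind the front face; hold it firmly (about 40 N) when loaded.
- spindle_face (a point): Point on the spindle's axis in the handle's front face, where the rod begins; axes as for spindle_handle. The handle is larger than the rolls' holes, so this face stops the rolls. The part of the handle next to it goes into the dispenser's wide notch.
- spindle_tip (a point): The free end of the spindle's rod, on its axis, 165 mm from the handle's front face.
- dispenser: Fixed label dispenser; origin under its centre, x along the spindle's place from handle end to tip end, z up. Grey bed 200 by 104 mm, 12 high. White cheek at x = -87 to -72 mm: notch 36 wide for the square handle, floor 59 mm above the counter. White cheek at x = 76 to 88: notch 18 wide for the rod, floor 67 mm above it. Mouths flare to at most 112 mm high. Stud housing centred at x = 0, y = 105.
- spindle_bed (a point): Where spindle_face belongs: on the spindle's place in the dispenser, x = -62 mm from the dispenser's centre, 74 mm above the counter; axes as the dispenser's. Laid there, the rear 60 mm of the handle stick out beyond the wide-notch cheek; rolls hang 8 mm lower than the axis, between the cheeks.
- spent_core1_mid (a point): Spent core: brown cardboard tube 38 mm thick, 56 mm long, 20 g, lying along the dispenser's x near x = -34 mm on two steel ribs (20 mm high, 136 mm long, 11 mm either side of the centre line) between the cheeks, its centre 37 mm above the counter. The point is its centre; x runs along the tube. May be absent.
- spent_core2_mid (a point): Spent core: brown cardboard tube 38 mm thick, 56 mm long, 20 g, lying along the dispenser's x near x = +34 mm on two steel ribs (20 mm high, 136 mm long, 11 mm either side of the centre line) between the cheeks, its centre 37 mm above the counter. The point is its centre; x runs along the tube. May be absent.
- waste_tub: White open waste tub fixed to the counter, 150 by 150 mm, 80 mm high, walls 4 mm; origin under its centre on the counter.
- stud (a joint): Angle of the winged quarter-turn stud on the dispenser: 0 unlocked (wing along the dispenser's x), growing clockwise seen from above to 1.57 locked (wing along its y); stops at -0.03 and 1.62. Turns only while pressed down at least 7 mm; let up at 1.57 it springs up into its catch; let go between, it stays down and can be gripped again and turned on.
- stud_press (a joint): How far the stud is pressed down, m: 0 up, at most 0.009. The spring pushes up with about 4 N at 0 and 10 N fully down.
- stud_grip (a point): Point on the stud's axis in its wing, 68 mm above the counter when up. The wing is an upright bar 56 mm long (x of this point), 14 thick (y), 28 high, its top 12 mm above the point; it stands on a steel disc 64 mm across whose top is 16 mm below the point. Fingertips gripping the wing can push down on the disc. Housing 84 mm square, 36 high.
- pill_bottle: Brown pill bottle, 48 mm thick, 85 mm tall; a loose bystander, origin under its centre. Leave it alone.
- syrup_bottle: Brown syrup bottle, 56 mm thick, 130 mm tall; a loose bystander, origin under its centre. Leave it alone.
- ointment_jar: White ointment jar, 64 mm thick, 50 mm tall; a loose bystander, origin under its centre. Leave it alone.
- carton: Upright medicine carton, 45 by 75 by 75 mm; a loose bystander, origin under its centre. Leave it alone.
- stamp: Red knobbed rubber stamp, 34 mm thick, 64 mm tall; a loose bystander, origin under its centre. Leave it alone.
- carton_low: Flat medicine carton, 60 by 110 by 30 mm; a loose bystander, origin under its centre. Leave it alone.
Things that resemble listed ones, but are neither listed nor needed, are in the scene too. Leave any green look-alike of the part that bears spent_core2_mid alone. Leave any blue look-alike of the part that bears roll4_mid alone.

How it is judged:
By the outcome, as a careful person would: the job done as asked, in the order asked, and still so for the second after the job is handed in, with the robot touching nothing.
Of roll1, roll2, roll3, roll4 only 3 to 4 are there at a start; the rules pass over those that are not, and their reading is None.
Of spent_core1, spent_core2 only 1 to 2 are there at a start; the rules pass over those that are not, and their reading is None.
At some moment in a run one of spindle may be knocked a few centimetres aside while the robot is not near it.
It also fails if it takes over 200 s, if anything falls off the work surface, if the arm or the gripper's body presses on something with over 40 N, if the wrist force passes 120 N, or if a joint passes its speed limit or range.

## Working session

There is one attempt and no reset: what is moved stays moved. The work goes in short steps, Python scripts to look and compute and a tool call to move; the robot and the scene stay as the last step left them, time stands still between calls to the robot, and variables do not carry over. Pictures are saved under pics/ and viewed, and the job is handed in when it is done.

Besides the shell and the picture viewer there is one more tool, called after "Call:" as name(argument=value, ...), one argument or row to a line, values as JSON. arm_command: Moves the arm, as the interface text tells. Its arguments: {"type":"object","properties":{"deltas":{"type":"array","items":{"type":"object","properties":{"xyz":{"type":"array","items":{"type":"number"}},"turn":{"type":"array","items":{"type":"number"}}}}},"gripper":{"type":"number"},"force":{"type":"number"}},"required":["deltas"]}

```bash
mkdir -p pics; ls
python3 - <<'E'
from cell import *
import cv2
s=read_state(); print(s)
for n in ["scene","side","wrist"]:
    c=camera(n); cv2.imwrite(f"pics/{n}0.png",cv2.cvtColor(c["color"],cv2.COLOR_RGB2BGR))
    print(n,{k:v for k,v in c.items() if k!="color"})
E
```

```text
pics
{'clock': 0.0, 'joints': array([-1.40461913e+00,  3.00502100e-01,  1.52160921e+00,  7.49024771e-06,
        1.32071150e+00, -6.66107608e-02]), 'qd': array([-1.69838114e-03, -1.19955070e-03, -5.80661779e-05, -5.96412498e-04,
        9.16931965e-04,  9.31635449e-05]), 'effort': array([ 1.81740354e-03, -5.31806874e+01, -3.52732480e+01,  7.09049497e-02,
        2.44153087e-02, -1.02508207e-04]), 'eef_pos': array([ 126.82944132, -534.90454965,  215.857425  ]), 'eef_rot': array([-3.14036571e+00, -8.91199619e-05,  2.32786046e-01]), 'wrist_force': array([-0.00752676,  0.64128842,  0.02737389]), 'moment': array([-0.03338612, -0.04515792,  0.02439788]), 'finger_gap': 93.82715281618691}
scene {'fx': 411.5274728713132, 'fy': 411.5274728713132, 'cx': 259.2767771661579, 'cy': 194.60385539008195, 'rvec': array([ 1.13219471,  2.57418157, -0.77087815]), 'tvec': array([ 350.59898166, -307.66138297, 1411.55550143])}
side {'fx': 416.8536723364917, 'fy': 416.8536723364917, 'cx': 256.23299343192633, 'cy': 189.35976780087483, 'rvec': array([ 0.61628834, -2.45900351,  1.38662766]), 'tvec': array([ 485.97804524,  201.06333421, 1059.6734156 ])}
wrist {'fx': 297.3186396354542, 'fy': 297.3186396354542, 'cx': 259.1761846025059, 'cy': 189.18124009934405, 'mount': array([[ 3.46300992e-04, -9.62592027e-01, -2.70954736e-01,
         7.87746070e+01],
       [ 9.99999799e-01,  1.89286178e-04,  6.05619812e-04,
        -1.18998918e-01],
       [-5.31676816e-04, -2.70954892e-01,  9.62591899e-01,
        -1.69284710e+02],
       [ 0.00000000e+00,  0.00000000e+00,  0.00000000e+00,
         1.00000000e+00]])}
```

Run:
```python
import cv2
for n in ["scene","side","wrist"]:
    i=cv2.imread(f"pics/{n}0.png"); cv2.imwrite(f"pics/{n}0b.png",cv2.resize(i,(800,600),interpolation=cv2.INTER_CUBIC))
```

```text
(no output)
```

View pics/scene0b.png

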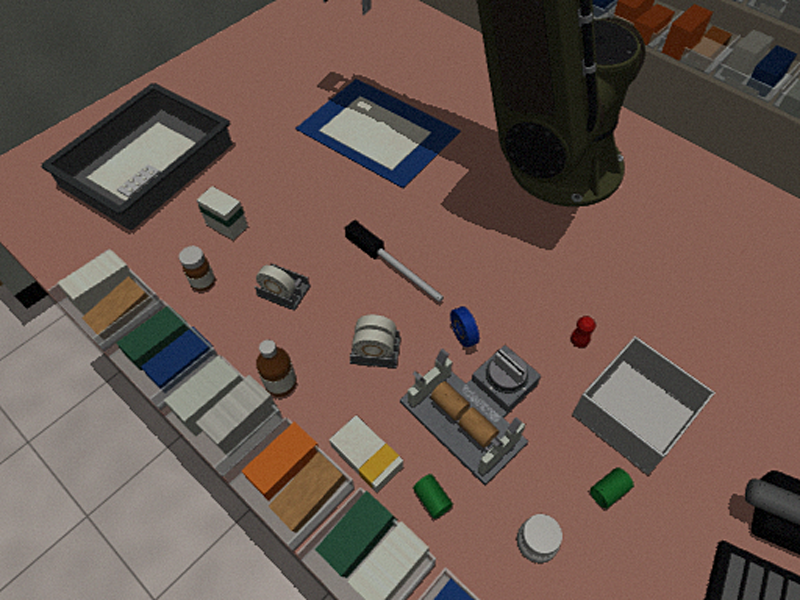

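View pics/side0b.png

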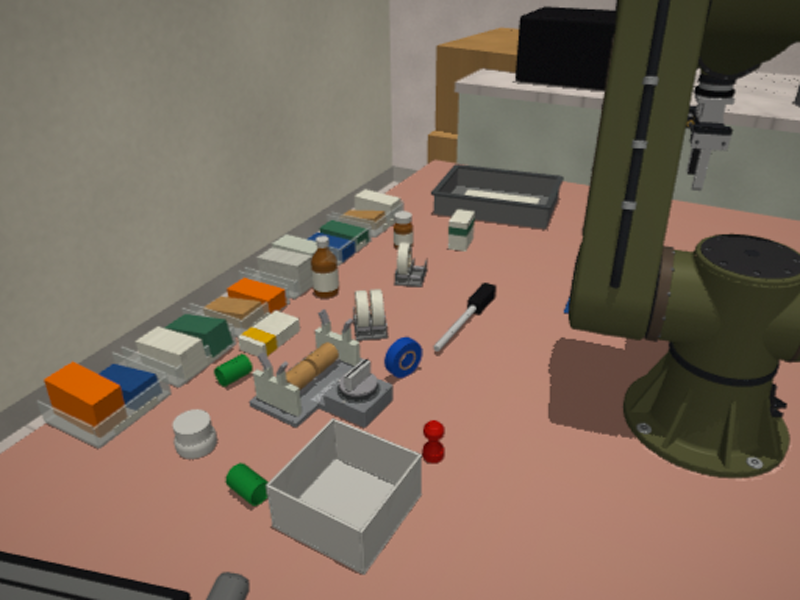

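View pics/wrist0b.png

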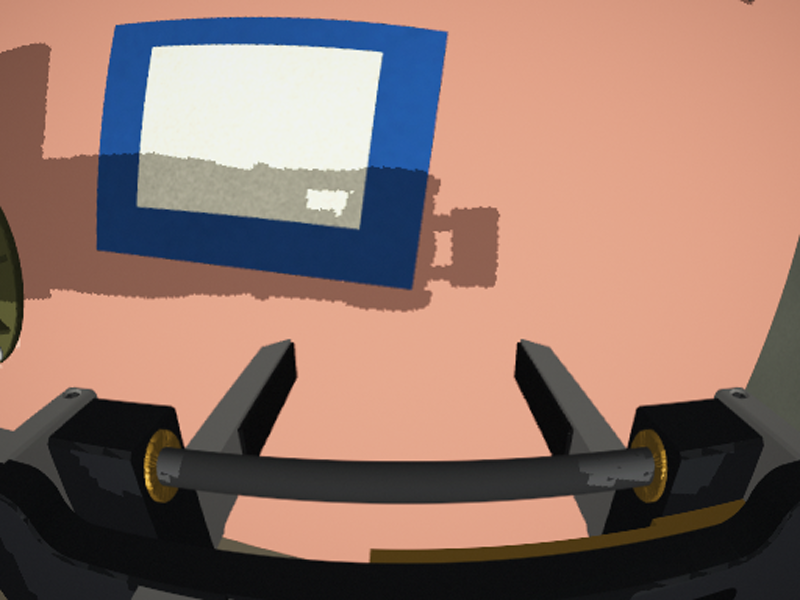

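The scene shows one roll in one caddy (~280,285), two rolls in the other (~375,340), two cores in the dispenser (~462,412) and the spindle from (365,240) to (440,298). I'll write helpers and take rough positions.

```bash
cat > h.py <<'E'
from cell import *
import numpy as np, cv2, json
from scipy.spatial.transform import Rotation as R
def snap(n,tag,crop=None,scale=None):
    s=read_state(); c=camera(n); c["pos"]=s["eef_pos"]; c["rot"]=s["eef_rot"]; c["joints"]=s["joints"]; c["name"]=n
    np.savez(f"pics/{tag}.npz",**c); im=cv2.cvtColor(c["color"],cv2.COLOR_RGB2BGR)
    cv2.imwrite(f"pics/{tag}.png",cv2.resize(im,(800,600),interpolation=cv2.INTER_CUBIC)); return s
def load(tag): return dict(np.load(f"pics/{tag}.npz",allow_pickle=True))
def crop(tag,x0,y0,x1,y1,out):  # native pixels
    c=load(tag); im=cv2.cvtColor(c["color"],cv2.COLOR_RGB2BGR)[y0:y1,x0:x1]
    k=min(800/(x1-x0),600/(y1-y0)); im=cv2.resize(im,None,fx=k,fy=k,interpolation=cv2.INTER_CUBIC)
    st=10 if (x1-x0)<=160 else 20
    for u in range((x0//st+1)*st,x1,st):
        cv2.line(im,(int((u-x0)*k),0),(int((u-x0)*k),6),(0,255,255),1); cv2.putText(im,str(u),(int((u-x0)*k)-10,16),0,.35,(0,255,255),1)
    for v in range((y0//st+1)*st,y1,st):
        cv2.line(im,(0,int((v-y0)*k)),(6,int((v-y0)*k)),(0,255,255),1); cv2.putText(im,str(v),(8,int((v-y0)*k)+4),0,.35,(0,255,255),1)
    cv2.imwrite(f"pics/{out}.png",im)
def campose(c):
    """cam->world R, centre"""
    if str(c["name"])=="wrist":
        Rt=R.from_euler("xyz",c["rot"]).as_matrix(); M=c["mount"]
        return Rt@M[:3,:3], c["pos"]+Rt@M[:3,3]
    Rc=cv2.Rodrigues(c["rvec"])[0]; return Rc.T, -Rc.T@c["tvec"]
def ray(c,u,v):
    Rw,o=campose(c); x=(u-c["cx"])/c["fx"]; y=(v-c["cy"])/c["fy"]
    if str(c["name"])=="wrist":
        r=np.hypot(x,y)+1e-12; d=np.array([np.sin(r)*x/r,np.sin(r)*y/r,np.cos(r)])
    else: d=np.array([x,y,1.]); d/=np.linalg.norm(d)
    return o,Rw@d
def at(c,u,v,z):
    o,d=ray(c,u,v); return o+d*(z-o[2])/d[2]
def proj(c,P):
    Rw,o=campose(c); p=Rw.T@(np.asarray(P,float)-o)
    if str(c["name"])=="wrist":
        t=np.arctan2(np.hypot(p[0],p[1]),p[2]); h=np.hypot(p[0],p[1])+1e-12
        return np.array([c["cx"]+c["fx"]*t*p[0]/h,c["cy"]+c["fy"]*t*p[1]/h])
    return np.array([c["cx"]+c["fx"]*p[0]/p[2],c["cy"]+c["fy"]*p[1]/p[2]])
E
python3 - <<'E'
from h import *
snap("scene","s1"); snap("side","d1")
c=load("s1"); k=1/1.5625
f=lambda u,v,z:print((u,v),at(c,u*k,v*k,z).round(0))
print("spindle");f(350,230,20);f(378,250,15);f(441,299,7)
print("cores");f(448,402,37);f(478,428,37)
print("disp corners");f(402,400,12);f(487,480,12);f(525,440,12)
print("stud");f(508,365,68)
print("tub corners");f(636,340,80);f(713,395,80);f(650,470,0)
print("caddyA 2 rolls");f(375,325,84);f(375,365,0)
print("caddy 1");f(280,272,84);f(282,300,0)
print("blue");f(465,325,36);print("pill");f(203,285,0);print("syrup");f(280,385,0);print("carton");f(225,220,75);f(225,230,0);print("stamp");f(580,343,0)
print("jar");f(540,530,50);print("low");f(366,452,30);print("green");f(433,497,19);f(612,488,19)
crop("s1",150,130,350,280,"s1a"); crop("s1",250,200,380,310,"s1b")
E
```

```text
spindle
(350, 230) [ 461. -202.   20.]
(378, 250) [ 457. -129.   15.]
(441, 299) [457.  35.   7.]
cores
(448, 402) [619. 190.  37.]
(478, 428) [621. 255.  37.]
disp corners
(402, 400) [660. 123.  12.]
(487, 480) [670. 316.  12.]
(525, 440) [576. 320.  12.]
stud
(508, 365) [514. 228.  68.]
tub corners
(636, 340) [338. 359.  80.]
(713, 395) [343. 503.  80.]
(650, 470) [476. 497.   0.]
caddyA 2 rolls
(375, 325) [613.  19.  84.]
(375, 365) [638.  38.   0.]
caddy 1
(280, 272) [ 648. -184.   84.]
(282, 300) [ 658. -188.    0.]
blue
(465, 325) [485. 115.  36.]
pill
(203, 285) [ 737. -327.    0.]
syrup
(280, 385) [778. -57.   0.]
carton
(225, 220) [ 634. -361.   75.]
(225, 230) [ 622. -404.    0.]
stamp
(580, 343) [356. 281.   0.]
jar
(540, 530) [688. 423.  50.]
low
(366, 452) [770. 148.  30.]
green
(433, 497) [750. 272.  19.]
(612, 488) [551. 468.  19.]
```

View pics/s1a.png

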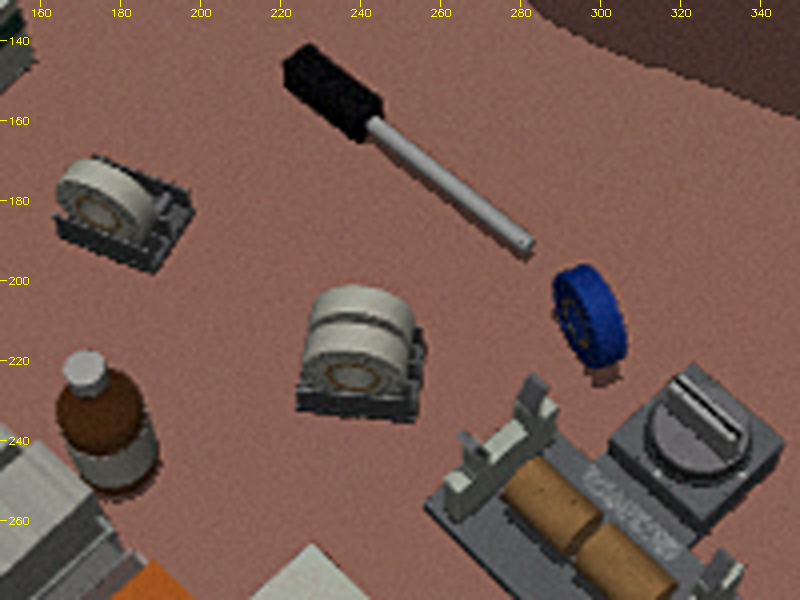

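View pics/s1b.png

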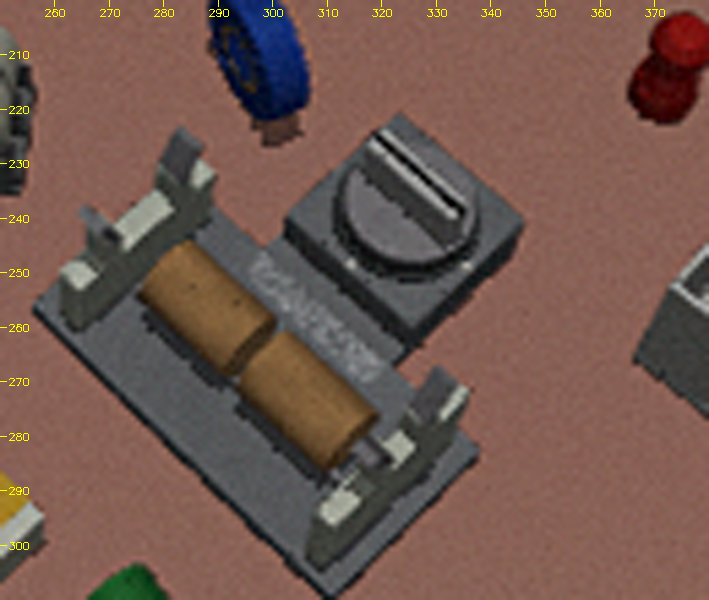

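Call:
arm_command(
  deltas=[
    {"xyz": [0.036,-0.0,0.008],"turn": [0,0,0.11]},
    {"xyz": [0.036,0.035,0.008],"turn": [0,0,0.11]},
    {"xyz": [0.036,0.036,0.008],"turn": [0,0,0.11]},
    {"xyz": [0.036,0.036,0.008],"turn": [0,0,0.11]},
    {"xyz": [0.036,0.036,0.008],"turn": [0,0,0.11]},
    {"xyz": [0.036,0.036,0.008],"turn": [0,0,0.11]},
    {"xyz": [0.036,0.036,0.008],"turn": [0,0,0.11]},
    {"xyz": [0.036,0.036,0.008],"turn": [0,0,0.11]},
    {"xyz": [0.036,0.036,0.008],"turn": [0,0,0.11]},
    {"xyz": [0.036,0.036,0.008],"turn": [0,0,0.11]},
    {"xyz": [0.036,0.046,0.008],"turn": [0,0,0.11]},
    {"xyz": [0.036,0.046,0.0],"turn": [0,0,0.13]},
  ],
  gripper=0.4,
)

```text
clock: 1.75
eef_pos: [560.0, -118.6, 305.0]
eef_rot: [3.141, 0.0, 1.577]
wrist_force: [0.1, -0.0, -0.4]
finger_gap: 56.5
```

Run:
```python
from h import *
s=snap("wrist","w1"); print(s["clock"],s["eef_pos"],s["eef_rot"],s["finger_gap"])
```

```text
1.75 [ 559.95599274 -118.6085769   305.03901767] [3.14065413e+00 3.32649655e-04 1.57656970e+00] 56.46243571388233
```

View pics/w1.png

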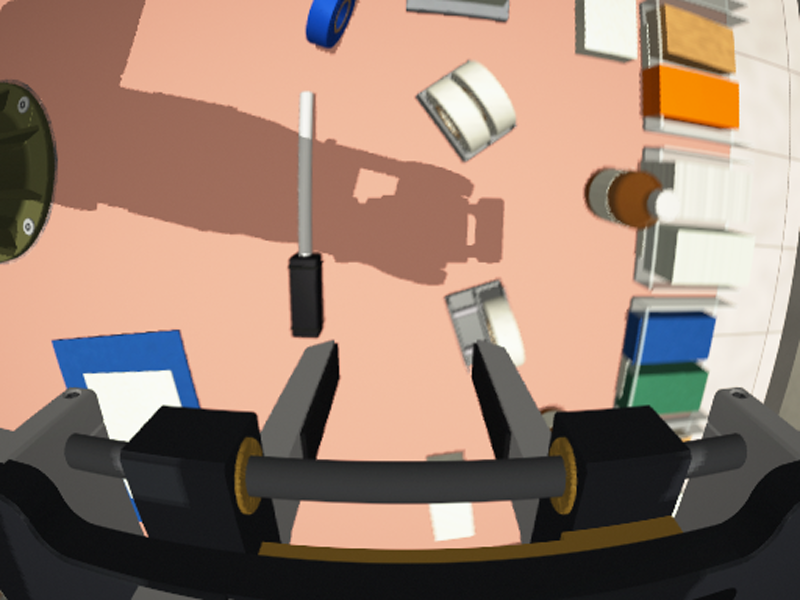

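Spindle runs straight up the view (handle 305,295, tip 308,95). The two-roll caddy is at (465,105) and the one-roll caddy at (485,325), its nearer bay empty. I'll crop for detail.

Run:
```python
from h import *
crop("w1",260,30,340,110,"w1a"); crop("w1",270,170,350,240,"w1b"); crop("w1",170,50,230,220,"w1c")
```

```text
(no output)
```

View pics/w1a.png

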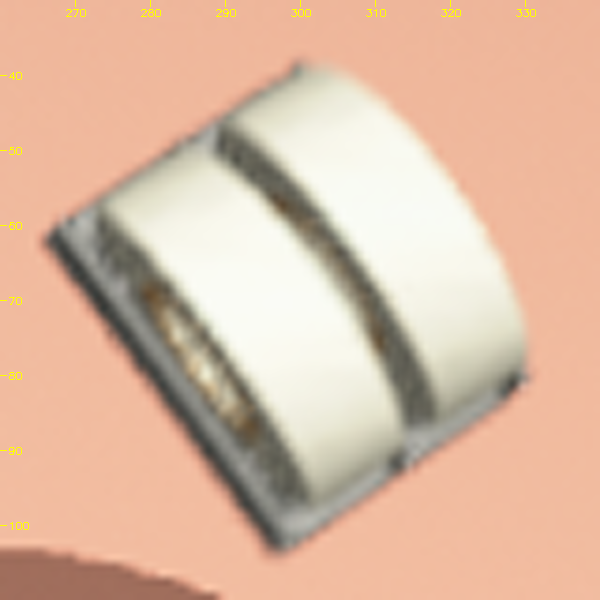

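View pics/w1b.png

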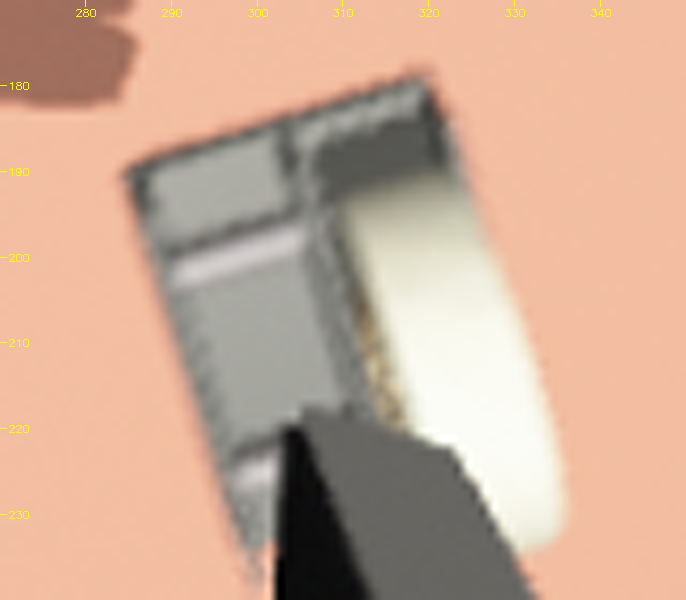

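View pics/w1c.png

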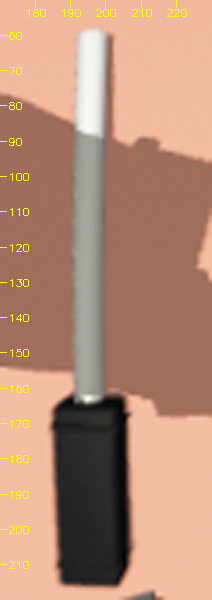

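Run:
```python
from h import *
c=load("w1")
def q(pts,z):
    P=[at(c,u,v,z)[:2] for u,v in pts]; print(np.round(P,1).tolist()); return P
for z in (0,30):
    P=q([(266,61),(297,103),(330,80),(300,39)],z)
    print("sides",[round(float(np.linalg.norm(P[i]-P[(i+1)%4])),1) for i in range(4)],"ctr",np.mean(P,0).round(1), "ax",np.degrees(np.arctan2(*( (P[2]+P[3]-P[0]-P[1])[::-1]))).round(1))
for z in (0,30):
    P=q([(285,190),(320,178),(300.5,237)],z); d=P[1]-P[0];print(np.linalg.norm(d),np.degrees(np.arctan2(d[1],d[0])),np.linalg.norm(P[2]-P[0]))
# roll tops in 2-roll
q([(287,62),(303,97),(315,87),(289,50)],84)
print("spindle"); q([(196,60),(195,162)],7); q([(197.5,59.5)],14);q([(185,213.5),(203,213),(186,170),(207,171)],30)
```

```text
[[569.7, 35.3], [619.2, -31.3], [672.2, 8.4], [623.3, 73.5]]
sides [83.0, 66.2, 81.5, 65.8] ctr [621.1  21.5] ax 36.2
[[569.0, 30.5], [615.5, -31.9], [665.0, 5.3], [619.2, 66.4]]
sides [77.8, 62.0, 76.3, 61.7] ctr [617.2  17.6] ax 36.2
[[603.2, -174.4], [661.4, -153.3], [633.7, -260.5]]
61.83455594653959 19.94797360631469 91.25174054699609
[[600.5, -165.9], [654.9, -146.2], [629.0, -246.5]]
57.92343227765681 19.947973606314715 85.47993808449169
[[595.0, 21.2], [616.4, -24.7], [632.1, -10.7], [597.6, 37.6]]
spindle
[[460.1, 38.1], [456.0, -126.2]]
[[464.0, 37.7]]
[[439.8, -206.7], [470.0, -205.3], [446.0, -134.5], [479.5, -136.2]]
```

Call:
arm_command(
  deltas=[
    {"xyz": [0.0,0.046,0.0]},
    {"xyz": [0.0,0.046,0.0]},
    {"xyz": [0.01,0.046,0.0]},
    {"xyz": [0.01,0.046,0.0]},
    {"xyz": [0.01,0.036,0.0]},
    {"xyz": [0,0,0]},
  ],
)

```text
validation failed for argument at $.de...
```

Run:
```python
from h import *
s=snap("wrist","w2"); print(s["clock"],s["eef_pos"],s["eef_rot"],s["finger_gap"])
crop("w2",140,20,340,170,"w2a")
```

```text
1.8 [ 562.52094614 -113.64116335  304.06450771] [ 3.14112222e+00 -1.48694972e-03  1.58724464e+00] 56.33471207606526
```

View pics/w2.png

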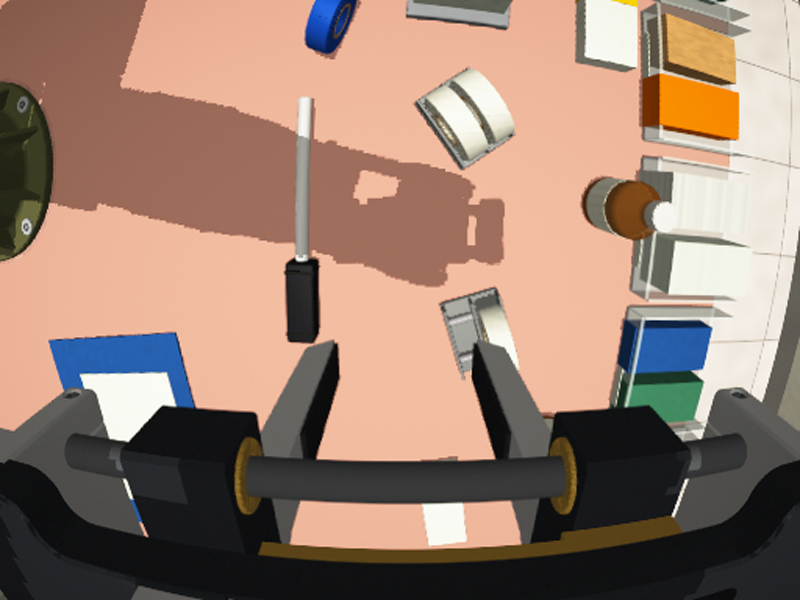

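View pics/w2a.png

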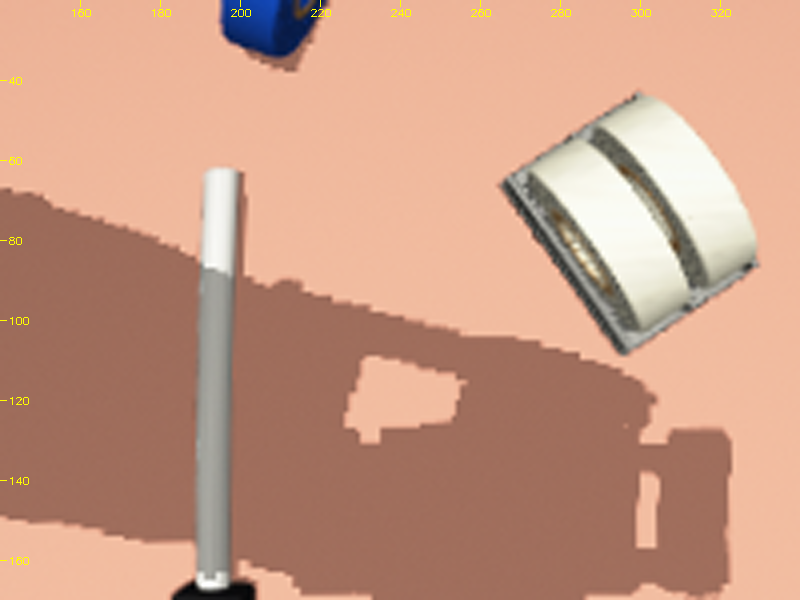

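Call:
arm_command(
  deltas=[
    {"xyz": [0.0,0.046,0.0],"turn": [0,0,0]},
    {"xyz": [0.0,0.046,0.0],"turn": [0,0,0]},
    {"xyz": [0.01,0.046,0.0],"turn": [0,0,0]},
    {"xyz": [0.01,0.046,0.0],"turn": [0,0,0]},
    {"xyz": [0.01,0.036,0.0],"turn": [0,0,0]},
    {"xyz": [0,0,0],"turn": [0,0,0]},
  ],
)

```text
clock: 2.6
eef_pos: [588.9, 101.3, 303.9]
eef_rot: [-3.141, 0.0, 1.575]
wrist_force: [0.3, 0.3, -0.9]
finger_gap: 56.6
```

Run:
```python
from h import *
s=snap("wrist","w3"); print(s["clock"],s["eef_pos"],s["eef_rot"],s["finger_gap"])
crop("w3",160,20,340,180,"w3a")
```

```text
2.6 [588.88762862 101.2928879  303.87871348] [-3.14075675e+00  1.07151197e-05  1.57463490e+00] 56.56982022362364
```

View pics/w3.png

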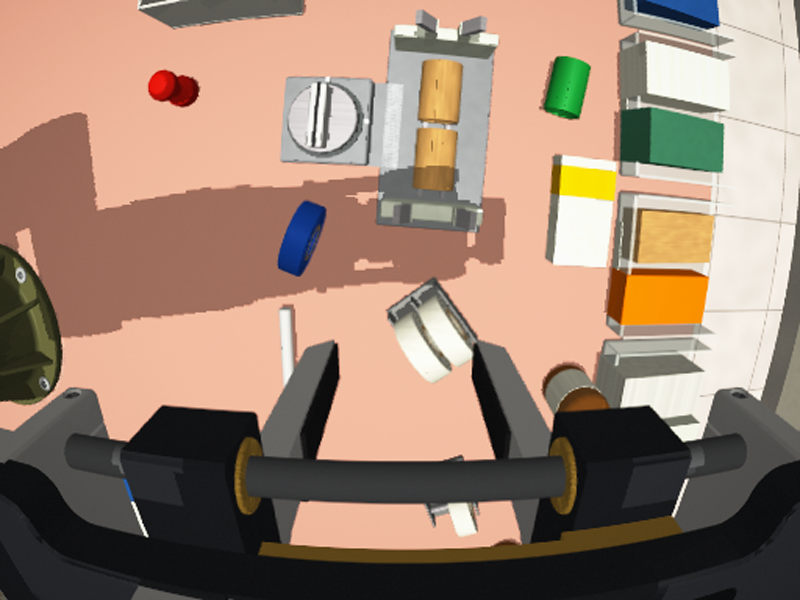

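View pics/w3a.png

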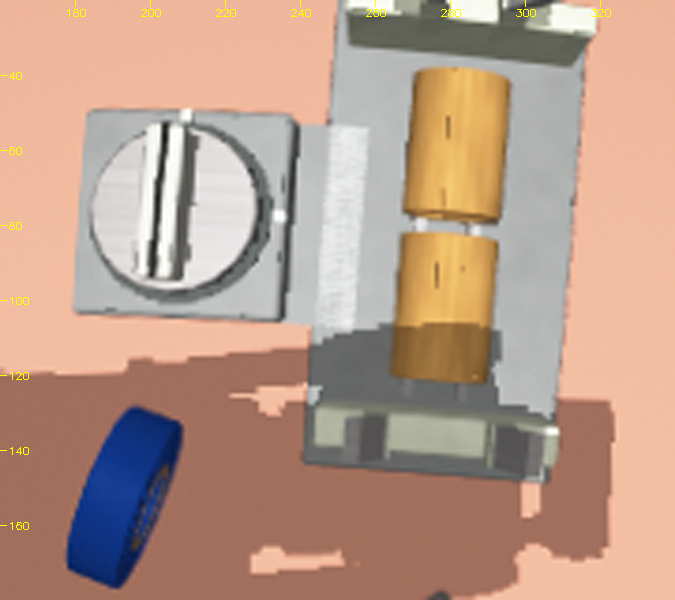

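Run:
```python
from h import *
c=load("w3")
def q(n,pts,z):
    P=np.array([at(c,u,v,z)[:2] for u,v in pts]); print(n,np.round(P,1).tolist()); return P
P=q("bed",[(241,143),(306,148),(315,45)],12)
d=P[1]-P[0];print(np.linalg.norm(d),np.degrees(np.arctan2(d[1],d[0])), np.degrees(np.arctan2(*(P[2]-P[1])[::-1])))
P=q("hous",[(184,49.5),(239,51.5),(235.5,105),(180.5,104)],36)
print("ctr",P.mean(0),[round(float(np.linalg.norm(P[i]-P[(i+1)%4])),1) for i in range(4)], np.degrees(np.arctan2(*(P[0]-P[3]+P[1]-P[2])[::-1])))
P=q("core far",[(271,39),(295.5,40.5),(268,77),(292.5,79)],37);print(P.mean(0),np.degrees(np.arctan2(*(P[0]-P[2]+P[1]-P[3])[::-1])))
P=q("core near",[(267,83),(292,84),(264.5,119.5),(290,121)],37);print(P.mean(0),np.degrees(np.arctan2(*(P[0]-P[2]+P[1]-P[3])[::-1])))
s=load("s1")
k=1/1.5625
for (u,v) in [(636,340),(713,395),(650,470),(577,405)]: 
    for z in (0,80): print("tub",(u,v),z,at(s,u*k,v*k,z)[:2].round(1))
s=load("s1"); crop("s1",360,200,470,310,"s1t")
```

```text
bed [[559.9, 125.0], [661.9, 118.0], [673.7, 281.8]]
102.22023077762924 -3.9154705383961392 85.89172811901986
hous [[476.7, 270.8], [558.5, 263.9], [553.6, 184.1], [471.2, 188.0]]
ctr [515.03852596 226.69097161] [82.1, 79.9, 82.5, 83.0] 86.33628939379794
core far [[604.7, 282.8], [640.3, 281.6], [600.6, 225.3], [636.1, 223.1]]
[620.43226156 253.24537128] 85.87118503876681
core near [[599.2, 216.5], [635.4, 215.7], [595.9, 162.8], [633.2, 161.1]]
[615.91912344 189.00224048] 87.06973378461169
tub (636, 340) 0 [281.9 352.2]
tub (636, 340) 80 [337.9 359.4]
tub (713, 395) 0 [287.4 507.9]
tub (713, 395) 80 [343.  502.8]
tub (650, 470) 0 [476.2 497.2]
tub (650, 470) 80 [517. 493.]
tub (577, 405) 0 [460.8 346.1]
tub (577, 405) 80 [502.7 353.8]
```

View pics/s1t.png

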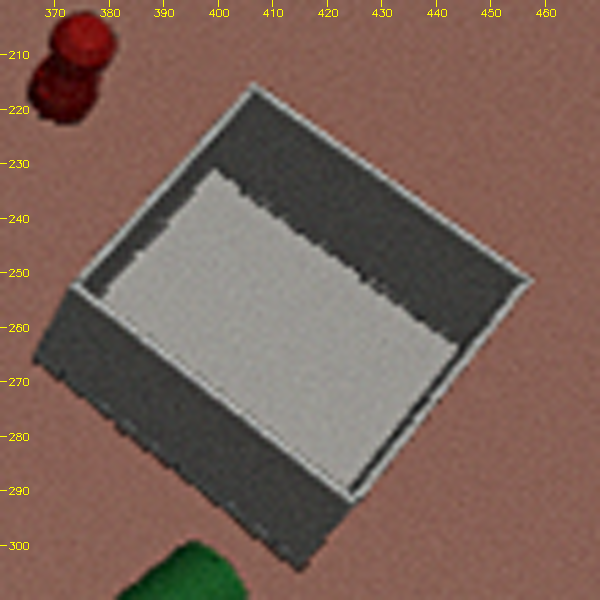

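Run:
```python
from h import *
s=load("s1")
P=np.array([at(s,u,v,80)[:2] for u,v in [(406.5,216),(458,251),(425.5,291.5),(374,252.5)]]);print(P.round(1),P.mean(0))
```

```text
[[334.7 355.8]
 [335.8 503.5]
 [482.4 497.7]
 [479.8 352.2]] [408.15433143 427.2937373 ]
```

Call:
arm_command(
  deltas=[
    {"xyz": [0.009,0.029,-0.03],"turn": [0,0,-0.03]},
    {"xyz": [0.009,0.029,-0.03],"turn": [0,0,-0.03]},
    {"xyz": [0.009,0.029,-0.035],"turn": [0,0,-0.008]},
    {"xyz": [0,0,-0.05],"turn": [0,0,0]},
    {"xyz": [0,0,-0.04],"turn": [0,0,0]},
    {"xyz": [0,0,0],"turn": [0,0,0]},
    {"xyz": [0,0,0],"turn": [0,0,0]},
  ],
)

```text
clock: 3.52
eef_pos: [616.8, 186.1, 121.7]
eef_rot: [3.139, -0.001, 1.504]
wrist_force: [0.6, -0.3, 0.2]
finger_gap: 56.2
```

Run:
```python
from h import *
s=snap("wrist","w4"); print(s["clock"],s["eef_pos"],s["eef_rot"],s["finger_gap"])
```

```text
3.525 [616.77243687 186.11675391 121.66176923] [ 3.13919697e+00 -6.61283052e-04  1.50373179e+00] 56.22204251432284
```

View pics/w4.png

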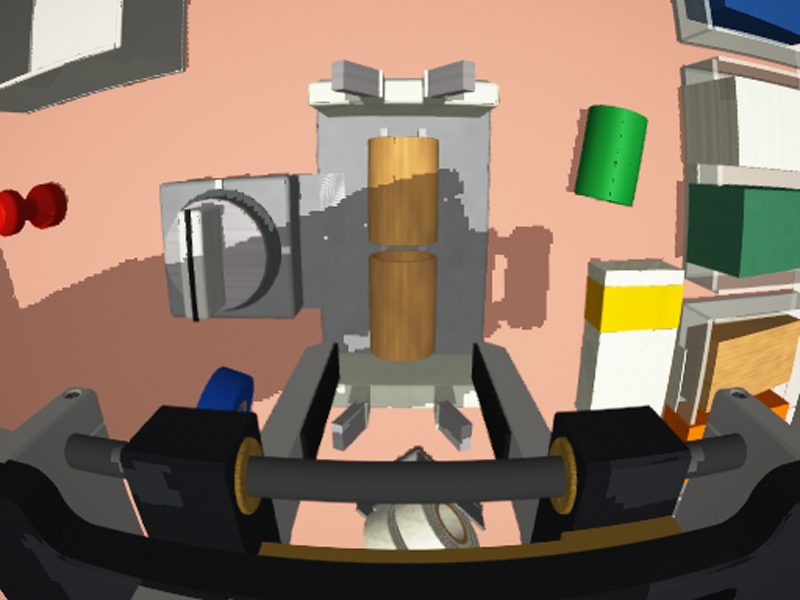

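Call:
arm_command(
  deltas=[
    {"xyz": [0,0.001,-0.03],"turn": [0,0,0]},
    {"xyz": [0,0,-0.03],"turn": [0,0,0]},
    {"xyz": [0,0,-0.028],"turn": [0,0,0]},
    {"xyz": [0,0,0],"turn": [0,0,0]},
  ],
)

```text
clock: 4.08
eef_pos: [615.7, 187.5, 31.4]
eef_rot: [-3.14, 0.0, 1.505]
wrist_force: [0.1, -0.8, 0.2]
finger_gap: 56.4
```

Call:
arm_command(
  deltas=[
    {"xyz": [0,0,0],"turn": [0,0,0]},
    {"xyz": [0,0,0],"turn": [0,0,0]},
    {"xyz": [0,0,0],"turn": [0,0,0]},
    {"xyz": [0,0,0],"turn": [0,0,0]},
  ],
  gripper=0.75,
  force=10,
)

```text
clock: 4.58
eef_pos: [616.4, 188.0, 33.1]
eef_rot: [3.14, -0.001, 1.505]
wrist_force: [-4.0, 0.6, 6.8]
finger_gap: 38.1
```

Call:
arm_command(
  deltas=[
    {"xyz": [0,0,0.03],"turn": [0,0,0]},
    {"xyz": [0,0,0.05],"turn": [0,0,0]},
    {"xyz": [0,0,0.04],"turn": [0,0,0]},
    {"xyz": [-0.034,0.037,0],"turn": [0,0,0]},
    {"xyz": [-0.035,0.037,0],"turn": [0,0,0]},
    {"xyz": [-0.035,0.037,0],"turn": [0,0,0]},
    {"xyz": [-0.035,0.037,0],"turn": [0,0,0]},
    {"xyz": [-0.035,0.037,0],"turn": [0,0,0]},
    {"xyz": [-0.034,0.037,-0.02],"turn": [0,0,0]},
    {"xyz": [0,0,-0.04],"turn": [0,0,0]},
    {"xyz": [0,0,-0.035],"turn": [0,0,0]},
    {"xyz": [0,0,0],"turn": [0,0,0]},
  ],
)

```text
clock: 6.08
eef_pos: [407.0, 409.2, 55.0]
eef_rot: [-3.139, 0.003, 1.505]
wrist_force: [-0.7, -0.4, 0.2]
finger_gap: 38.0
```

Call:
arm_command(
  deltas=[
    {"xyz": [0,0,0],"turn": [0,0,0]},
    {"xyz": [0,0,0],"turn": [0,0,0]},
    {"xyz": [0,0,0],"turn": [0,0,0]},
  ],
  gripper=0.4,
)

```text
clock: 6.45
eef_pos: [408.3, 410.1, 57.5]
eef_rot: [3.14, -0.001, 1.505]
wrist_force: [-0.6, -0.9, 1.0]
finger_gap: 55.9
```

Run:
```python
from h import *
s=snap("scene","s2"); print(s["clock"],s["eef_pos"],s["eef_rot"],s["finger_gap"])
```

```text
6.45 [408.29200863 410.10031102  57.53754271] [ 3.14042066e+00 -1.18920598e-03  1.50465610e+00] 55.9401997313204
```

View pics/s2.png

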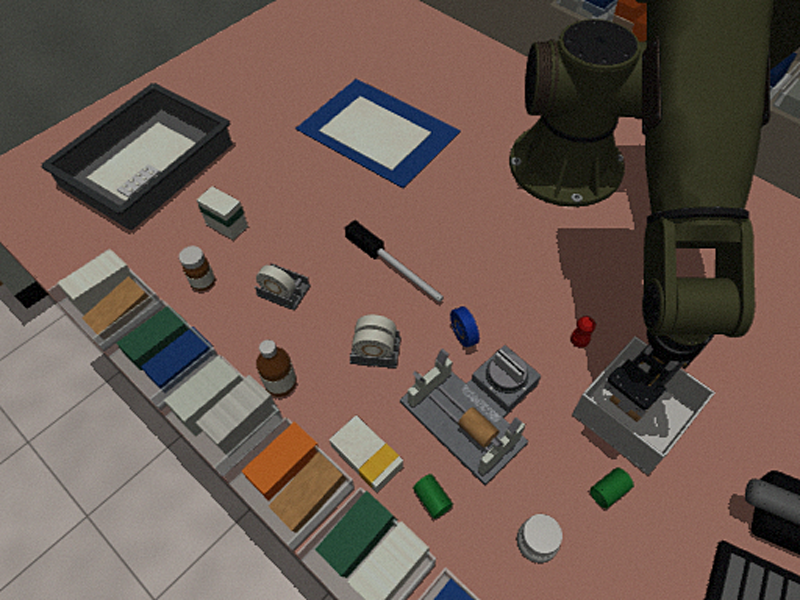

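Core 1 lies in the tub (about 625,405), spindle unmoved. Now core 2.

Call:
arm_command(
  deltas=[
    {"xyz": [0,0,0.04],"turn": [0,0,0]},
    {"xyz": [0,0,0.05],"turn": [0,0,0]},
    {"xyz": [0.02,-0.015,0.01],"turn": [0,0,0]},
    {"xyz": [0.04,-0.03,0],"turn": [0,0,0]},
    {"xyz": [0.04,-0.03,0],"turn": [0,0,0]},
    {"xyz": [0.04,-0.03,0],"turn": [0,0,0]},
    {"xyz": [0.04,-0.03,0],"turn": [0,0,0]},
    {"xyz": [0.032,-0.025,-0.02],"turn": [0,0,0]},
    {"xyz": [0,0,-0.03],"turn": [0,0,0]},
    {"xyz": [0,0,0],"turn": [0,0,0]},
    {"xyz": [0,0,0],"turn": [0,0,0]},
  ],
)

```text
clock: 7.88
eef_pos: [620.1, 250.4, 108.0]
eef_rot: [3.14, -0.001, 1.505]
wrist_force: [1.4, -0.5, 1.2]
finger_gap: 56.4
```

Run:
```python
from h import *
s=snap("wrist","w5"); print(s["clock"],s["eef_pos"],s["eef_rot"],s["finger_gap"])
```

```text
7.875 [620.11491196 250.40661182 108.03972831] [ 3.14009028e+00 -6.75307559e-04  1.50539677e+00] 56.41150850811472
```

View pics/w5.png

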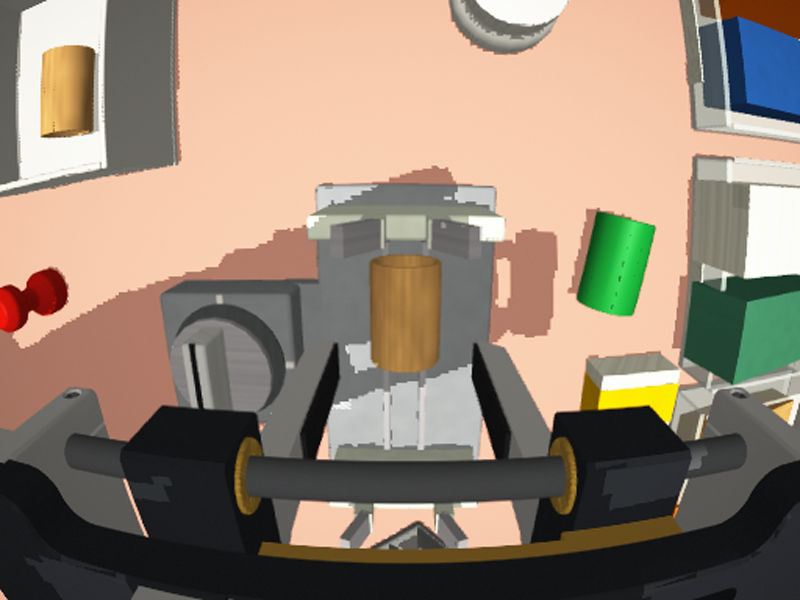

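Core 1 is inside the tub; core 2 sits between the jaws. Descend and grip.

Call:
arm_command(
  deltas=[
    {"xyz": [0.0005,0.0,-0.03],"turn": [0,0,0]},
    {"xyz": [0,0,-0.03],"turn": [0,0,0]},
    {"xyz": [0,0,-0.014],"turn": [0,0,0]},
    {"xyz": [0,0,0],"turn": [0,0,0]},
    {"xyz": [0,0,0],"turn": [0,0,0]},
  ],
)

```text
clock: 8.55
eef_pos: [621.1, 250.2, 34.1]
eef_rot: [3.14, -0.001, 1.505]
wrist_force: [0.5, 0.2, -0.5]
finger_gap: 56.4
```

Call:
arm_command(
  deltas=[
    {"xyz": [0,0,0],"turn": [0,0,0]},
    {"xyz": [0,0,0],"turn": [0,0,0]},
    {"xyz": [0,0,0],"turn": [0,0,0]},
    {"xyz": [0,0,0],"turn": [0,0,0]},
  ],
  gripper=0.75,
  force=10,
)

```text
clock: 9.05
eef_pos: [620.5, 250.0, 33.1]
eef_rot: [3.141, -0.0, 1.505]
wrist_force: [-3.8, -0.4, 6.6]
finger_gap: 37.6
```

Call:
arm_command(
  deltas=[
    {"xyz": [0,0,0.03],"turn": [0,0,0]},
    {"xyz": [0,0,0.05],"turn": [0,0,0]},
    {"xyz": [0,0,0.04],"turn": [0,0,0]},
    {"xyz": [-0.034,0.032,0],"turn": [0,0,0]},
    {"xyz": [-0.035,0.032,0],"turn": [0,0,0]},
    {"xyz": [-0.035,0.032,0],"turn": [0,0,0]},
    {"xyz": [-0.035,0.032,0],"turn": [0,0,0]},
    {"xyz": [-0.035,0.032,0],"turn": [0,0,0]},
    {"xyz": [-0.034,0.032,-0.01],"turn": [0,0,0]},
    {"xyz": [-0.03,0,-0.02],"turn": [0,0,0]},
    {"xyz": [0,0,-0.03],"turn": [0,0,0]},
    {"xyz": [0,0,0],"turn": [0,0,0]},
  ],
)

```text
clock: 10.55
eef_pos: [381.5, 441.2, 90.8]
eef_rot: [-3.139, 0.003, 1.505]
wrist_force: [0.5, 1.0, 0.2]
finger_gap: 37.8
```

Call:
arm_command(
  deltas=[
    {"xyz": [0.012,0,0],"turn": [0,0,0]},
    {"xyz": [0,0,-0.02],"turn": [0,0,0]},
    {"xyz": [0,0,0],"turn": [0,0,0]},
  ],
)

```text
clock: 10.92
eef_pos: [395.2, 441.5, 72.4]
eef_rot: [-3.141, 0.001, 1.504]
wrist_force: [-0.7, -0.3, 0.2]
finger_gap: 37.9
```

Call:
arm_command(
  deltas=[
    {"xyz": [0,0,0],"turn": [0,0,0]},
    {"xyz": [0,0,0],"turn": [0,0,0]},
    {"xyz": [0,0,0],"turn": [0,0,0]},
    {"xyz": [0,0,0.04],"turn": [0,0,0]},
    {"xyz": [0,0,0.05],"turn": [0,0,0]},
    {"xyz": [0,0,0.05],"turn": [0,0,0]},
    {"xyz": [0,0,0.02],"turn": [0,0,0]},
  ],
  gripper=0.45,
)

```text
clock: 11.8
eef_pos: [394.8, 442.3, 236.1]
eef_rot: [3.139, -0.003, 1.505]
wrist_force: [-0.3, -0.0, 0.0]
finger_gap: 51.6
```

Run:
```python
from h import *
s=snap("scene","s3"); print(s["clock"],s["eef_pos"],s["eef_rot"],s["finger_gap"])
```

```text
11.8 [394.78630308 442.31575754 236.09312545] [ 3.13855956 -0.00340332  1.50492589] 51.618878128138675
```

View pics/s3.png

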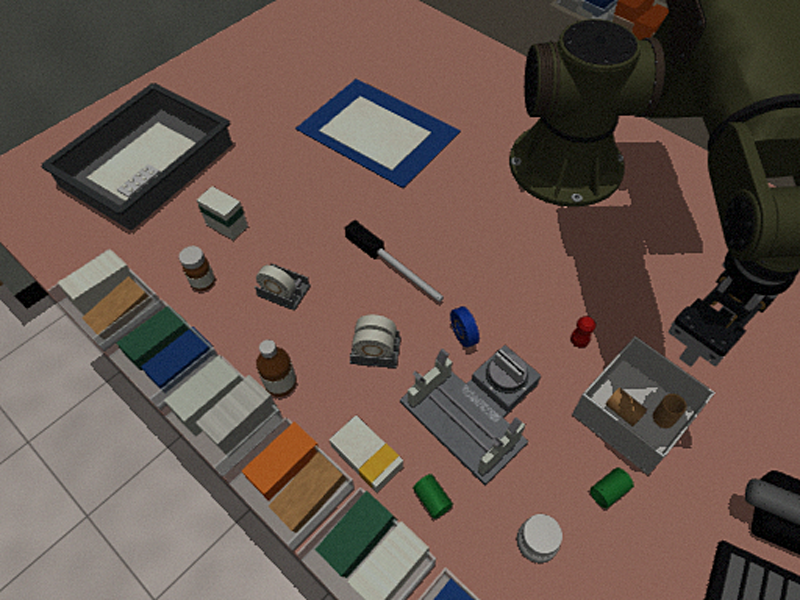

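Both cores are in the tub; the dispenser is empty. Now look at the caddies and spindle.

Call:
arm_command(
  deltas=[
    {"xyz": [0.007,-0.056,0.005],"turn": [0,0,-0.096]},
    {"xyz": [0.007,-0.056,0.005],"turn": [0,0,-0.096]},
    {"xyz": [0.007,-0.056,0.005],"turn": [0,0,-0.096]},
    {"xyz": [0.007,-0.056,0.005],"turn": [0,0,-0.096]},
    {"xyz": [0.007,-0.056,0.005],"turn": [0,0,-0.096]},
    {"xyz": [0.007,-0.056,0.005],"turn": [0,0,-0.096]},
    {"xyz": [0.007,-0.056,0.005],"turn": [0,0,-0.096]},
    {"xyz": [0.007,-0.056,0.005],"turn": [0,0,-0.096]},
    {"xyz": [0.007,-0.056,0.005],"turn": [0,0,-0.096]},
    {"xyz": [0.007,-0.056,0.005],"turn": [0,0,-0.096]},
    {"xyz": [0.007,-0.056,0.005],"turn": [0,0,-0.096]},
    {"xyz": [0.007,-0.056,0.005],"turn": [0,0,-0.096]},
  ],
)

```text
clock: 13.35
eef_pos: [478.2, -232.0, 292.1]
eef_rot: [-3.141, 0.0, 0.35]
wrist_force: [1.3, 0.7, -0.7]
finger_gap: 51.6
```

Call:
arm_command(
  deltas=[
    {"xyz": [0,0,0],"turn": [0,0,0]},
    {"xyz": [0,0,0],"turn": [0,0,0]},
    {"xyz": [0,0,0],"turn": [0,0,0]},
  ],
)

```text
clock: 13.72
eef_pos: [478.4, -229.1, 292.4]
eef_rot: [-3.142, -0.0, 0.355]
wrist_force: [-0.4, 0.7, 0.1]
finger_gap: 51.6
```

Run:
```python
from h import *
s=snap("wrist","w6"); print(s["clock"],s["eef_pos"],s["eef_rot"],s["finger_gap"])
crop("w6",80,30,340,180,"w6a")
```

```text
13.725 [ 478.42472652 -229.0763305   292.4329455 ] [-3.14151847e+00 -7.68425910e-05  3.54589140e-01] 51.62159929256435
```

View pics/w6.png

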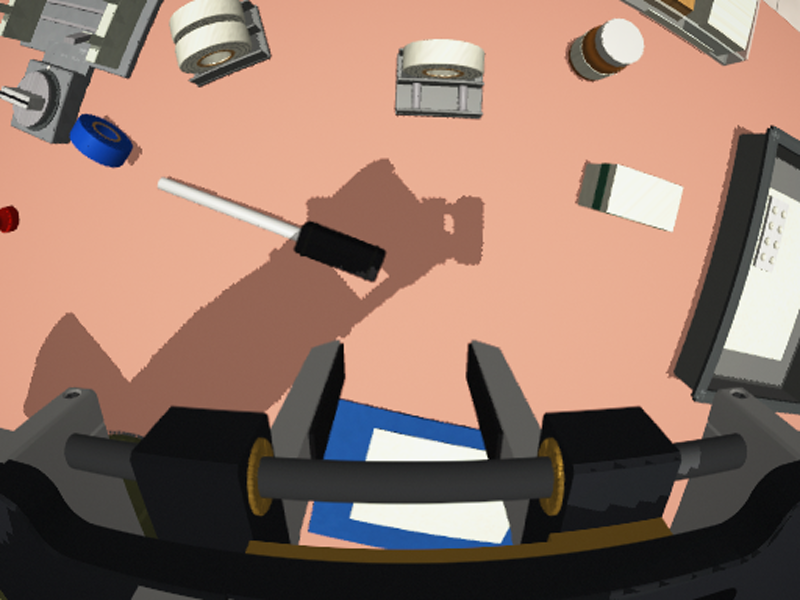

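Run:
```python
from h import *
crop("w6",240,15,330,85,"w6a"); crop("w6",100,0,190,60,"w6b"); crop("w6",95,105,255,185,"w6c")
```

```text
(no output)
```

View pics/w6a.png

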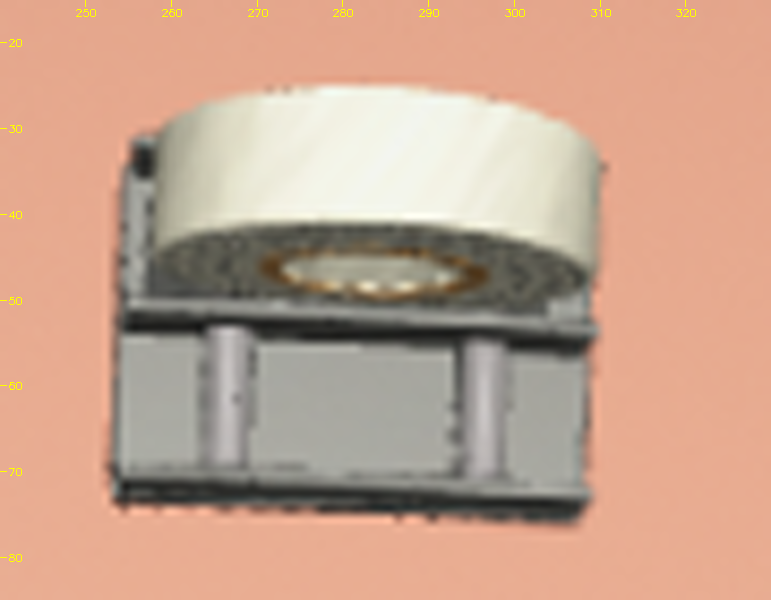

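View pics/w6b.png

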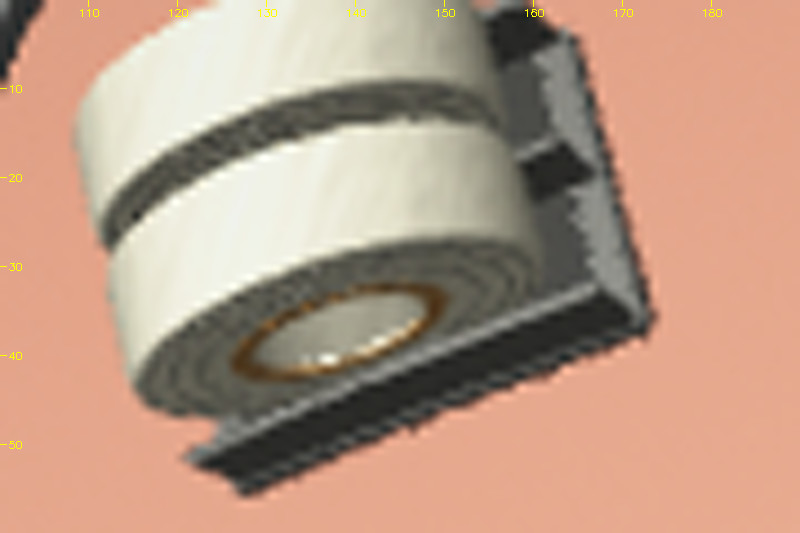

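View pics/w6c.png

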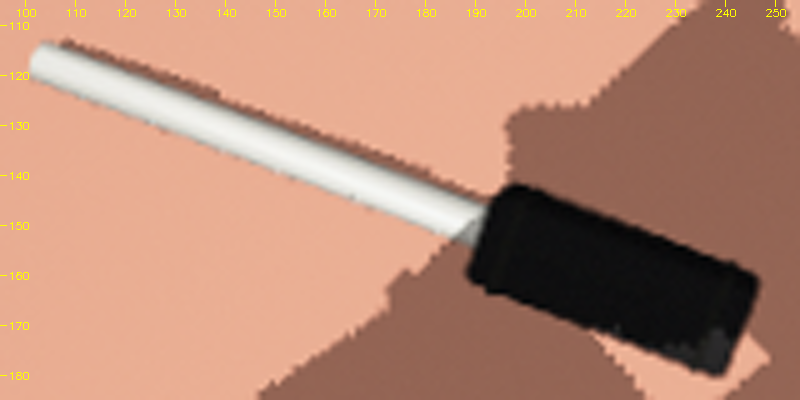

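```bash
cat > fit.py <<'E'
from h import *
from scipy.optimize import least_squares
def fit(obs,g):
    # obs: list of (tag, local pt, pix)
    cs={t:load(t) for t,_,_ in obs}
    def w(p,l):
        ca,sa=np.cos(p[2]),np.sin(p[2]); return [p[0]+ca*l[0]-sa*l[1],p[1]+sa*l[0]+ca*l[1],l[2]]
    f=lambda p:np.concatenate([proj(cs[t],w(p,l))-px for t,l,px in obs])
    r=least_squares(f,g,x_scale=[1,1,.01],loss="soft_l1"); print(r.x.round(3),np.degrees(r.x[2]).round(2),f(r.x).reshape(-1,2).round(1).tolist()); return r.x
E
python3 - <<'E'
from fit import *
fit([("w6",(-31.5,42,30),(253.5,72)),("w6",(-31.5,-42,30),(308.5,73.5)),("w6",(-2.5,42,30),(254.5,52.5)),("w6",(-2.5,-42,30),(309.5,53.7)),("w6",(3.5,0,48),(283.5,46.5))],[645,-200,.35])
fit([("w6",(-31.5,42,30),(121,51.5)),("w6",(-31.5,-42,30),(168,33)),("w6",(-31.5,42,0),(128,55.5)),("w6",(-31.5,-42,0),(172.5,38)),("w6",(-25.5,0,48),(138.5,37.5))],[619,18,.63])
fit([("w6",(-31.5,42,30),(121,51.5)),("w6",(-31.5,-42,30),(168,33)),("w6",(-25.5,0,48),(138.5,37.5)),("w1",(-31.5,42,0),(266,62)),("w1",(-31.5,-42,0),(296,103.5))],[619,18,.63])
c=load("w6")
for u,v,z in [(102,116.5,7),(190,150.5,7),(247,160.5,30),(239,180,30),(198,141.5,30),(188,160,30)]: print(at(c,u,v,z).round(1))
E
```

```text
[ 6.41910e+02 -2.03694e+02  3.50000e-01] 20.07 [[-0.8, -0.0], [2.6, -0.1], [-1.7, -0.0], [1.7, 0.3], [-0.3, -0.1]]
[6.18117e+02 1.64610e+01 6.05000e-01] 34.69 [[-1.5, 1.1], [0.9, 0.3], [-0.6, -0.2], [1.8, -0.4], [-0.4, -0.6]]
[6.19075e+02 1.72570e+01 6.08000e-01] 34.85 [[-1.6, 0.5], [0.7, -0.5], [-0.6, -1.3], [-0.3, -0.1], [-0.3, 1.9]]
[459.3  43.1   7. ]
[ 453.7 -122.6    7. ]
[ 473.3 -211.9   30. ]
[ 441.3 -210.7   30. ]
[ 475.5 -134.    30. ]
[ 443.9 -128.    30. ]
```

Run:
```python
from h import *
for t,ps in (("w6",[(102,116.5),(190,150.5)]),("w1",[(196.5,60),(195,162)])):
    c=load(t); P=[at(c,u,v,15)[:2] for u,v in ps]; d=P[0]-P[1] if True else 0; print(t,np.round(P,1).tolist(),np.linalg.norm(d),np.degrees(np.arctan2(d[1],d[0])))
s=load("s3");s["name"]="scene"
P=[at(s,441/1.5625,298/1.5625,15)[:2],at(s,379/1.5625,250/1.5625,15)[:2]];print(P)
```

```text
w6 [[460.9, 38.8], [455.4, -124.0]] 162.9078414193239 88.07191627749741
w1 [[462.6, 36.8], [457.7, -124.7]] 161.54892474266282 88.28211649926213
[array([459.12061099,  37.1066638 ]), array([ 455.42425596, -127.14818744])]
```

Call:
arm_command(
  deltas=[
    {"xyz": [-0.003,0.006,-0.02],"turn": [0,0,0.148]},
    {"xyz": [-0.003,0.006,-0.02],"turn": [0,0,0.148]},
    {"xyz": [-0.003,0.006,-0.02],"turn": [0,0,0.148]},
    {"xyz": [-0.003,0.006,-0.02],"turn": [0,0,0.148]},
    {"xyz": [-0.003,0.006,-0.02],"turn": [0,0,0.148]},
    {"xyz": [-0.003,0.006,-0.02],"turn": [0,0,0.148]},
    {"xyz": [-0.002,0.006,-0.02],"turn": [0,0,0.148]},
    {"xyz": [-0.002,0.006,-0.02],"turn": [0,0,0.148]},
    {"xyz": [0,0,-0.02],"turn": [0,0,0]},
    {"xyz": [0,0,0],"turn": [0,0,0]},
    {"xyz": [0,0,0],"turn": [0,0,0]},
    {"xyz": [0,0,0],"turn": [0,0,0]},
  ],
)

```text
clock: 15.28
eef_pos: [456.8, -182.2, 113.3]
eef_rot: [3.14, 0.001, 1.537]
wrist_force: [0.5, 0.4, -0.5]
finger_gap: 51.7
```

Run:
```python
from h import *
s=snap("wrist","w7"); print(s["clock"],s["eef_pos"],s["eef_rot"],s["finger_gap"])
```

```text
15.275 [ 456.75859831 -182.19590958  113.31733803] [3.14031609e+00 5.54463526e-04 1.53691758e+00] 51.69136024717669
```

View pics/w7.png

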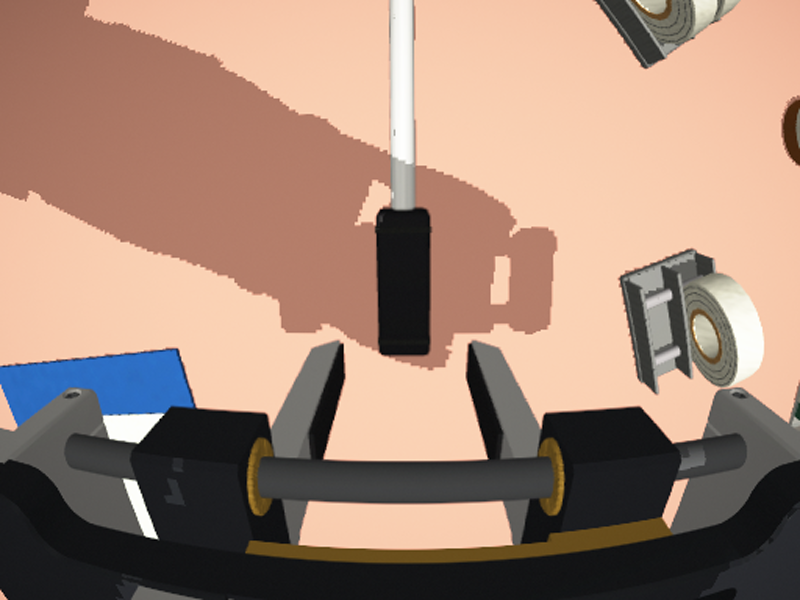

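Run:
```python
from h import *
c=load("w7")
for u,v,z in [(403,210,15),(403,210,30),(404,342,30),(404,354,15),(404,354,0),(401,20,15),(403,180,15),(377,230,30),(430,230,30)]: print(u,v,z,at(c,u/1.5625,v/1.5625,z).round(1))
```

```text
403 210 15 [ 457.5 -127.6   15. ]
403 210 30 [ 457.6 -126.2   30. ]
404 342 30 [ 455.6 -202.6   30. ]
404 354 15 [ 455.  -216.5   15. ]
404 354 0 [ 454.8 -222.9    0. ]
401 20 15 [460.1 -15.1  15. ]
403 180 15 [ 458.1 -110.3   15. ]
377 230 30 [ 443.  -136.7   30. ]
430 230 30 [ 472.  -137.7   30. ]
```

Call:
arm_command(
  deltas=[
    {"xyz": [-0.001,0,-0.03],"turn": [0,0,0.005]},
    {"xyz": [0,0,-0.03],"turn": [0,0,0]},
    {"xyz": [0,0,-0.025],"turn": [0,0,0]},
    {"xyz": [0,0,-0.014],"turn": [0,0,0]},
    {"xyz": [0,0,0],"turn": [0,0,0]},
    {"xyz": [0,0,0],"turn": [0,0,0]},
  ],
)

```text
clock: 16.08
eef_pos: [455.9, -182.4, 14.4]
eef_rot: [3.14, 0.001, 1.542]
wrist_force: [0.6, -0.6, -0.6]
finger_gap: 51.7
```

Call:
arm_command(
  deltas=[
    {"xyz": [0,0,0],"turn": [0,0,0]},
    {"xyz": [0,0,0],"turn": [0,0,0]},
    {"xyz": [0,0,0],"turn": [0,0,0]},
    {"xyz": [0,0,0],"turn": [0,0,0]},
    {"xyz": [0,0,0],"turn": [0,0,0]},
  ],
  gripper=1.0,
  force=45,
)

```text
clock: 16.7
eef_pos: [455.6, -182.2, 13.8]
eef_rot: [3.141, 0.0, 1.542]
wrist_force: [-0.9, 1.0, 6.1]
finger_gap: 29.6
```

Call:
arm_command(
  deltas=[
    {"xyz": [0,0,0.03],"turn": [0,0,0]},
    {"xyz": [0,0,0.04],"turn": [0,0,0]},
    {"xyz": [0,0,0.04],"turn": [0,0,0]},
    {"xyz": [-0.01,-0.015,0],"turn": [0,0,-0.149]},
    {"xyz": [-0.01,-0.015,0],"turn": [0,0,-0.149]},
    {"xyz": [-0.01,-0.015,0],"turn": [0,0,-0.149]},
    {"xyz": [-0.01,-0.015,0],"turn": [0,0,-0.149]},
    {"xyz": [-0.01,-0.015,0],"turn": [0,0,-0.149]},
    {"xyz": [-0.009,-0.015,0],"turn": [0,0,-0.149]},
    {"xyz": [-0.009,-0.014,0],"turn": [0,0,-0.149]},
    {"xyz": [-0.009,-0.014,0],"turn": [0,0,-0.149]},
    {"xyz": [0,0,0],"turn": [0,0,0]},
  ],
)

```text
clock: 18.2
eef_pos: [377.8, -300.5, 123.1]
eef_rot: [-3.141, 0.0, 0.349]
wrist_force: [-0.2, -0.0, -1.7]
finger_gap: 29.6
```

Call:
arm_command(
  deltas=[
    {"xyz": [0,0,0],"turn": [0,0,0]},
    {"xyz": [0,0,0],"turn": [0,0,0]},
  ],
)

```text
clock: 18.45
eef_pos: [378.6, -299.7, 123.4]
eef_rot: [-3.141, 0.0, 0.352]
wrist_force: [0.2, -0.3, -1.7]
finger_gap: 29.6
```

Run:
```python
from h import *
s=snap("wrist","w8"); snap("side","d8"); print(s["clock"],s["eef_pos"],s["eef_rot"],s["finger_gap"],s["wrist_force"])
```

```text
18.45 [ 378.61237743 -299.67836453  123.37608163] [-3.14138003e+00  7.16040956e-05  3.52191495e-01] 29.586151444271074 [ 0.15681492 -0.30786296 -1.69587389]
```

View pics/w8.png

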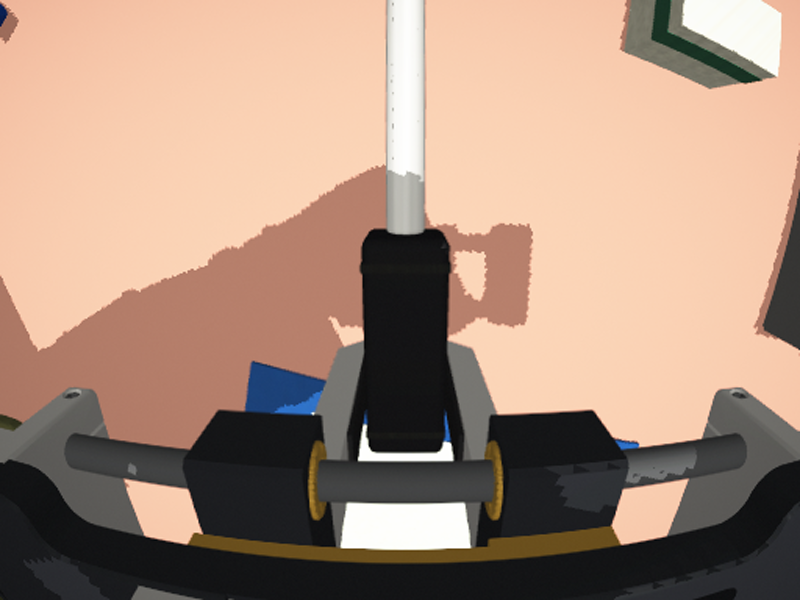

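View pics/d8.png

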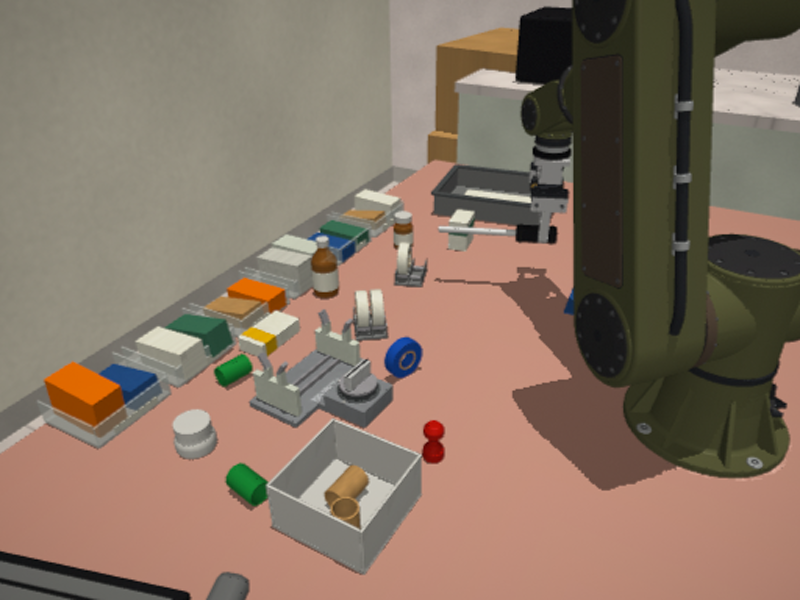

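Call:
arm_command(
  deltas=[
    {"xyz": [0,0,-0.03],"turn": [0,0,0]},
    {"xyz": [0,0,-0.03],"turn": [0,0,0]},
    {"xyz": [0,0,-0.014],"turn": [0,0,0]},
    {"xyz": [0,0,0],"turn": [0,0,0]},
    {"xyz": [0,0,0],"turn": [0,0,0]},
  ],
)

```text
clock: 19.18
eef_pos: [378.8, -300.5, 50.4]
eef_rot: [3.14, -0.001, 0.35]
wrist_force: [0.2, 0.4, -2.4]
finger_gap: 29.8
```

Run:
```python
from h import *
s=snap("scene","s9"); snap("side","d9"); print(s["clock"],s["eef_pos"],s["eef_rot"],s["finger_gap"],s["wrist_force"])
crop("s9",120,90,280,210,"s9a"); crop("d9",230,120,360,200,"d9a")
```

```text
19.175 [ 378.84968613 -300.51721859   50.4193776 ] [ 3.14032137e+00 -6.62251084e-04  3.50019775e-01] 29.831019092748065 [ 0.15127899  0.44300164 -2.42756988]
```

View pics/s9a.png

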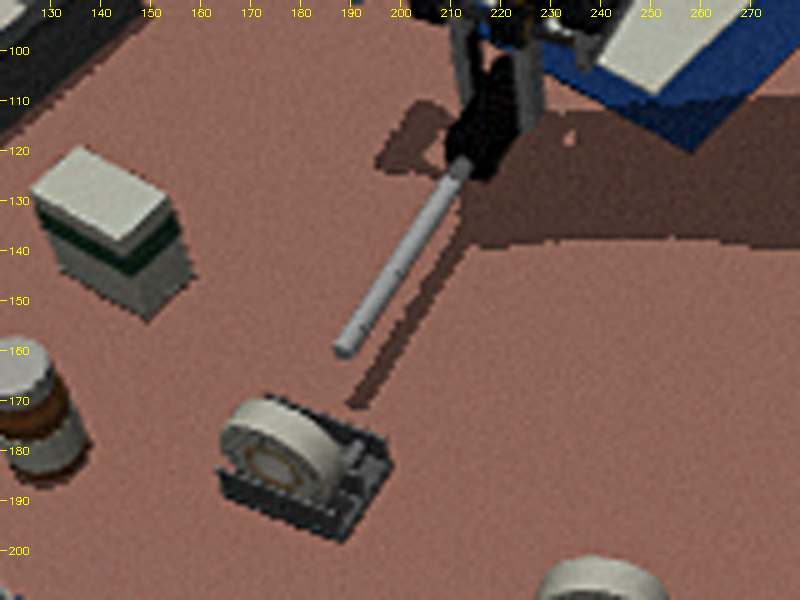

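View pics/d9a.png

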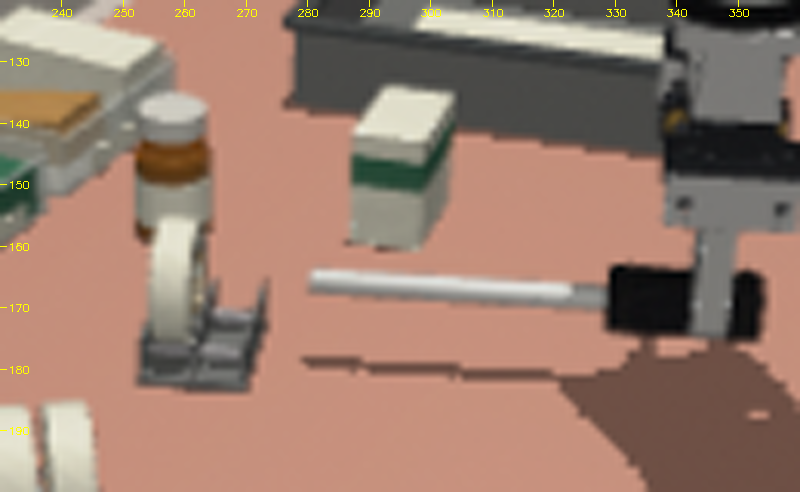

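Run:
```python
from h import *
a=.350; d=np.array([np.cos(a),np.sin(a),0]); C=np.array([642,-203.7,48])
T=np.array([378.8,-300.5,50.4+1.2])
for t in("s9","d9"):
    c=load(t)
    print(t,"hole near/far",proj(c,C+3.5*d).round(1),proj(c,C+25.5*d).round(1),"tip",proj(c,T+220*d).round(1),"face",proj(c,T+55*d).round(1))
v=T-C; n=np.array([-d[1],d[0],0]); print("lateral",v@n,"along tip",v@d+220)
```

```text
s9 hole near/far [177.8 177.4] [174.  183.2] tip [187.8 160.4] face [212.4 122.2]
d9 hole near/far [260.5 164.7] [254.3 164.3] tip [278.8 164.8] face [327.  167.6]
lateral -0.6805756813515038 along tip -60.4354057831178
```

Call:
arm_command(
  deltas=[
    {"xyz": [0.0188,0.0069,-0.002],"turn": [0,0,0]},
    {"xyz": [0.0188,0.0069,0],"turn": [0,0,0]},
    {"xyz": [0.0188,0.0069,0],"turn": [0,0,0]},
    {"xyz": [0.0188,0.0069,0],"turn": [0,0,0]},
    {"xyz": [0.0188,0.0069,0],"turn": [0,0,0]},
    {"xyz": [0.0188,0.0069,0],"turn": [0,0,0]},
    {"xyz": [0,0,0],"turn": [0,0,0]},
  ],
)

```text
clock: 20.15
eef_pos: [492.3, -258.1, 47.3]
eef_rot: [3.142, -0.0, 0.351]
wrist_force: [-0.2, -0.3, -1.4]
finger_gap: 29.6
```

Run:
```python
from h import *
s=snap("scene","s10"); snap("side","d10"); print(s["clock"],s["eef_pos"],s["eef_rot"],s["finger_gap"],s["wrist_force"])
crop("s10",120,90,280,210,"s10a"); crop("d10",200,120,330,200,"d10a")
```

```text
20.15 [ 492.34084976 -258.05792926   47.26589241] [ 3.14157483e+00 -8.29737392e-05  3.51255579e-01] 29.623977949742205 [-0.23180596 -0.2817547  -1.35238279]
```

View pics/s10a.png

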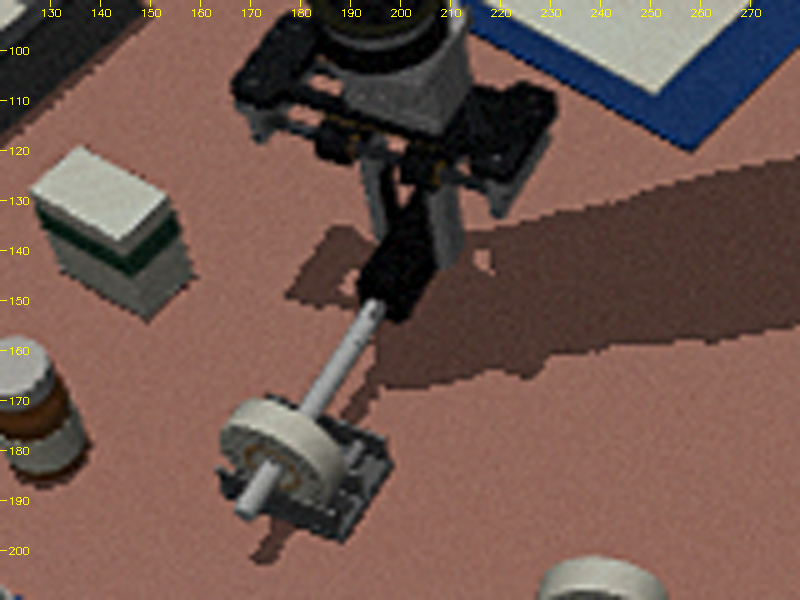

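View pics/d10a.png

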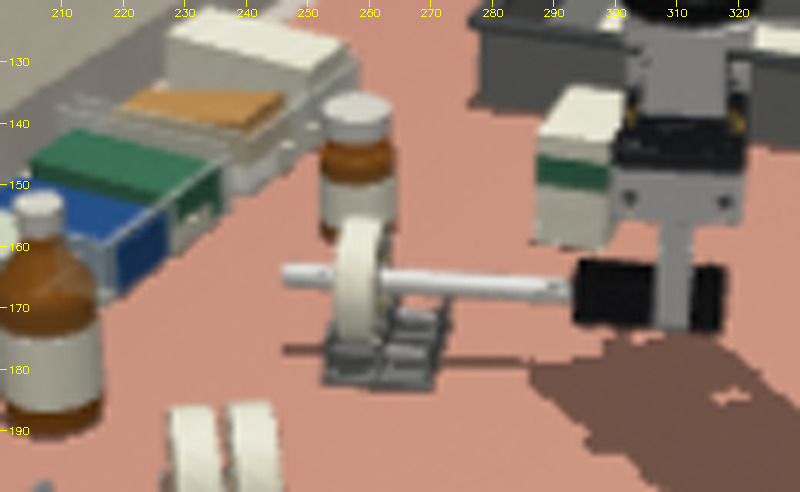

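Threaded: rod tip emerges at (167,191). A little further in, then lift and tilt tip up so the roll slides to the handle.

Call:
arm_command(
  deltas=[
    {"xyz": [0.0188,0.0069,0],"turn": [0,0,0]},
    {"xyz": [0,0,0],"turn": [0,0,0]},
    {"xyz": [0,0,0.008],"turn": [0,0,0]},
    {"xyz": [0,0,0.015],"turn": [0.007,-0.019,0]},
    {"xyz": [0,0,0.025],"turn": [0.017,-0.047,0]},
    {"xyz": [0,0,0.03],"turn": [0.017,-0.047,0]},
    {"xyz": [0,0,0.03],"turn": [0.034,-0.094,0]},
    {"xyz": [0,0,0],"turn": [0.034,-0.094,0]},
    {"xyz": [0,0,0],"turn": [0.034,-0.094,0]},
    {"xyz": [0,0,0],"turn": [0.034,-0.094,0]},
    {"xyz": [0,0,0],"turn": [0.034,-0.094,0]},
    {"xyz": [0,0,0],"turn": [0,0,0]},
  ],
  force=50,
)

```text
clock: 21.75
eef_pos: [508.9, -252.5, 155.8]
eef_rot: [3.14, -0.62, 0.349]
wrist_force: [0.4, -0.4, -3.4]
finger_gap: 29.7
```

Call:
arm_command(
  deltas=[
    {"xyz": [0,0,0],"turn": [0,0,0]},
    {"xyz": [0,0,0],"turn": [0,0,0]},
    {"xyz": [0,0,0],"turn": [0,0,0]},
  ],
)

```text
clock: 22.12
eef_pos: [510.3, -251.7, 155.7]
eef_rot: [3.139, -0.62, 0.351]
wrist_force: [-0.3, 0.0, -1.5]
finger_gap: 29.3
```

Run:
```python
from h import *
s=snap("scene","s11"); snap("side","d11"); print(s["clock"],s["eef_pos"],s["eef_rot"],s["finger_gap"],s["wrist_force"])
crop("s11",120,60,280,210,"s11a"); crop("d11",200,100,330,200,"d11a")
```

```text
22.125 [ 510.25880657 -251.66322822  155.69146693] [ 3.13926497 -0.61963371  0.35140026] 29.308567029733005 [-0.30996268  0.0460331  -1.49915761]
```

View pics/s11a.png

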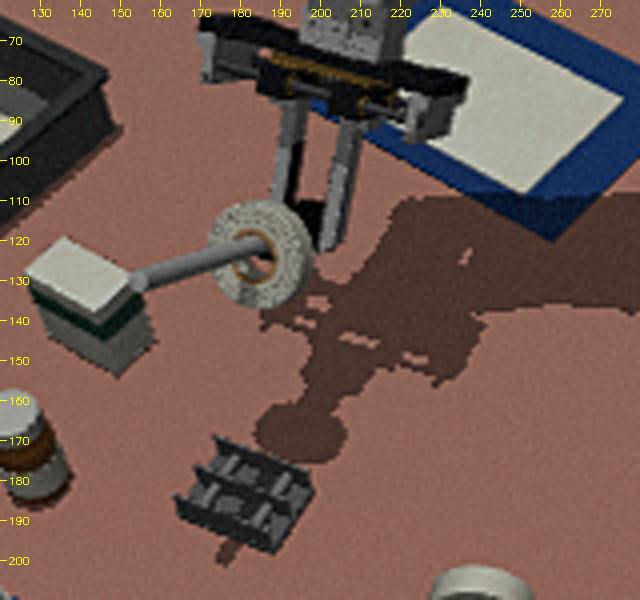

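View pics/d11a.png

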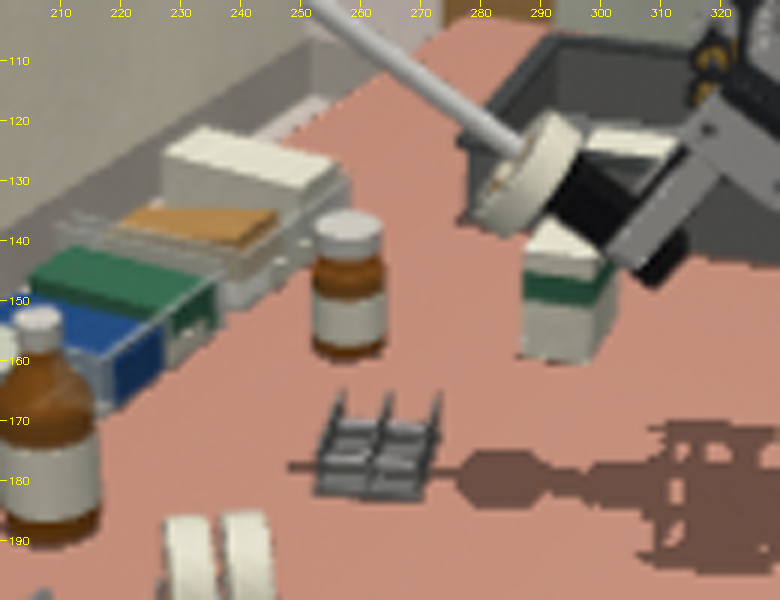

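Call:
arm_command(
  deltas=[
    {"xyz": [-0.015,0.0134,0],"turn": [0,0,0.033]},
    {"xyz": [-0.015,0.0134,0],"turn": [0,0,0.033]},
    {"xyz": [-0.015,0.0134,0],"turn": [0,0,0.033]},
    {"xyz": [-0.015,0.0134,0],"turn": [0,0,0.033]},
    {"xyz": [-0.015,0.0134,0],"turn": [0,0,0.033]},
    {"xyz": [-0.015,0.0134,0],"turn": [0,0,0.033]},
    {"xyz": [-0.015,0.0134,0],"turn": [0,0,0.033]},
    {"xyz": [-0.015,0.0134,0],"turn": [0,0,0.033]},
    {"xyz": [0,0,0],"turn": [0,0,0]},
  ],
)

```text
clock: 23.35
eef_pos: [389.5, -144.2, 155.6]
eef_rot: [3.139, -0.62, 0.615]
wrist_force: [-0.3, -0.9, -1.5]
finger_gap: 29.7
```

Call:
arm_command(
  deltas=[
    {"xyz": [0,0,-0.005],"turn": [-0.0596,0.0844,0]},
    {"xyz": [0,0,-0.005],"turn": [-0.0596,0.0844,0]},
    {"xyz": [0,0,-0.005],"turn": [-0.0596,0.0844,0]},
    {"xyz": [0,0,-0.005],"turn": [-0.0596,0.0844,0]},
    {"xyz": [0,0,-0.005],"turn": [-0.0596,0.0844,0]},
    {"xyz": [0,0,-0.005],"turn": [-0.0596,0.0844,0]},
    {"xyz": [0,0,0],"turn": [0,0,0]},
    {"xyz": [0,0,0],"turn": [0,0,0]},
  ],
)

```text
clock: 24.35
eef_pos: [390.1, -144.6, 125.4]
eef_rot: [3.14, -0.002, 0.615]
wrist_force: [-0.5, -0.1, -1.6]
finger_gap: 29.6
```

```bash
cat > chk.py <<'E'
from h import *
import sys
def chk(i,cr_s,cr_d,axoff=1.2):
    s=snap("scene",f"s{i}"); snap("side",f"d{i}"); print(s["clock"],s["eef_pos"].round(1),s["eef_rot"].round(3),round(s["finger_gap"],1),s["wrist_force"].round(1))
    Rt=R.from_euler("xyz",s["eef_rot"]).as_matrix(); T=s["eef_pos"]-axoff*Rt[:,2]; d=Rt[:,0]
    for t in (f"s{i}",f"d{i}"):
        c=load(t); print(t,"pred tip",proj(c,T+220*d).round(1),"face",proj(c,T+55*d).round(1))
    crop(f"s{i}",*cr_s,f"s{i}a"); crop(f"d{i}",*cr_d,f"d{i}a")
    return s
E
python3 - <<'E'
from chk import *
chk(12,(160,90,300,195),(200,120,340,220))
E
```

```text
24.35 [ 390.1 -144.6  125.4] [ 3.14e+00 -2.00e-03  6.15e-01] 29.6 [-0.5 -0.1 -1.6]
s12 pred tip [240.7 181.2] face [249.6 134.3]
d12 pred tip [253.6 172.1] face [307.9 168.7]
```

View pics/s12a.png

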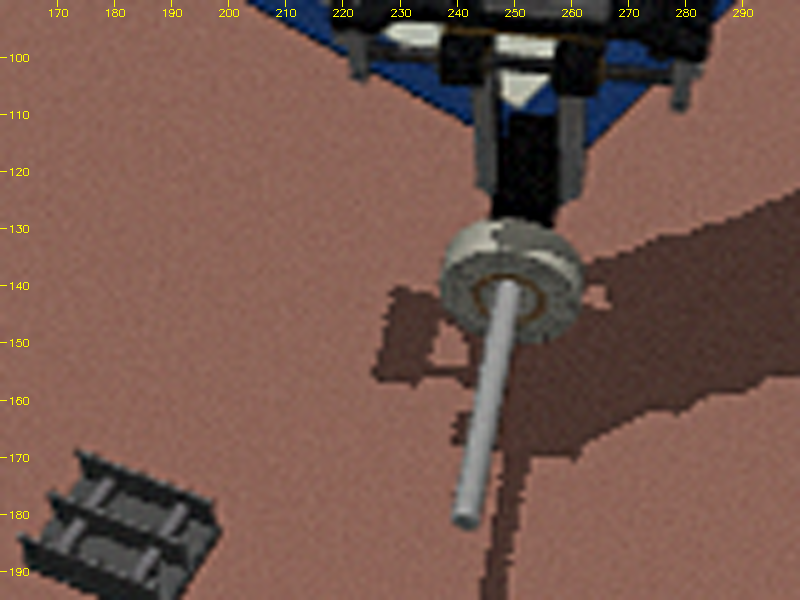

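View pics/d12a.png

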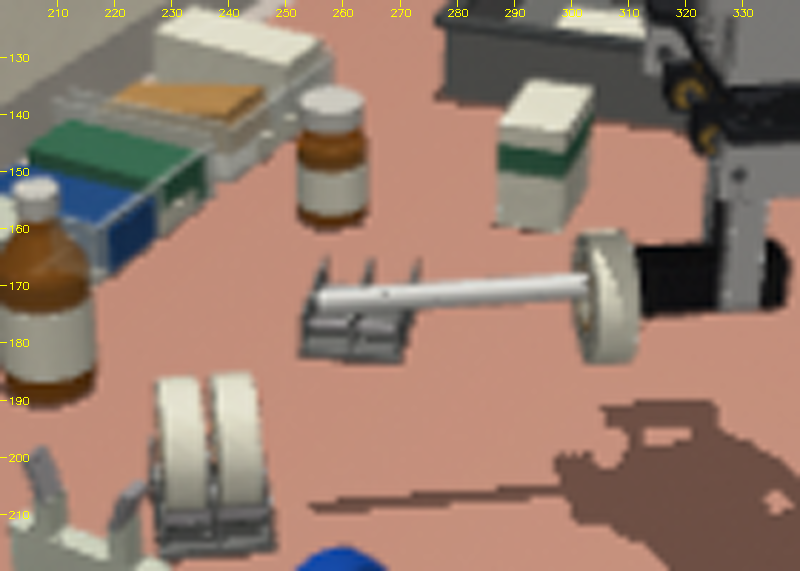

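Run:
```python
from h import *
crop("s12",210,190,270,245,"s12b")
c=load("s12")
for a in (.6,.615,.635):
  d=np.array([np.cos(a),np.sin(a),0]); C=np.array([618.5,17,48])
  print(a,proj(c,C+25.5*d).round(1))
```

```text
0.6 [237.1 224. ]
0.615 [237.2 224. ]
0.635 [237.4 224. ]
```

View pics/s12b.png

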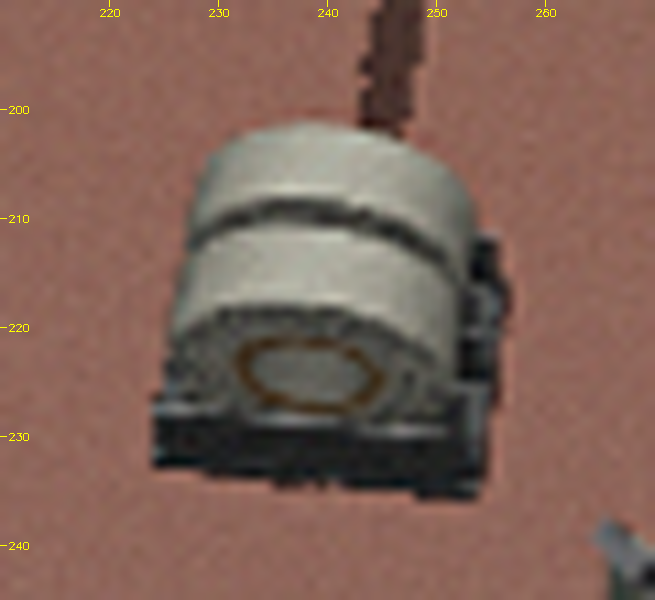

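Call:
arm_command(
  deltas=[
    {"xyz": [-0.0005,0.0008,-0.025],"turn": [0,0,0.008]},
    {"xyz": [0,0,-0.025],"turn": [0,0,0]},
    {"xyz": [0,0,-0.02],"turn": [0,0,0]},
    {"xyz": [0,0,-0.005],"turn": [0,0,0]},
    {"xyz": [0,0,0],"turn": [0,0,0]},
    {"xyz": [0,0,0],"turn": [0,0,0]},
  ],
)

```text
clock: 25.2
eef_pos: [389.9, -144.1, 51.2]
eef_rot: [3.138, -0.001, 0.622]
wrist_force: [0.6, -0.1, -2.5]
finger_gap: 29.9
```

Run:
```python
from chk import *
s=chk(13,(180,120,300,240),(200,150,320,230))
for a in (.615,.635):
  d=np.array([np.cos(a),np.sin(a),0]); C=np.array([618.5,17,48])
  for t in ("s13","d13"): print(a,t,proj(load(t),C-25.5*d).round(1),proj(load(t),C+25.5*d).round(1))
```

```text
25.2 [ 389.9 -144.1   51.2] [ 3.138e+00 -1.000e-03  6.220e-01] 29.9 [ 0.6 -0.1 -2.5]
s13 pred tip [242.6 196.7] face [250.5 150.9]
d13 pred tip [254.  193.8] face [306.7 189.9]
0.615 s13 [240.2 207.9] [237.2 224. ]
0.615 d13 [242.9 195.5] [226.3 196.7]
0.635 s13 [240.  207.9] [237.4 224. ]
0.635 d13 [242.9 195.4] [226.3 196.8]
```

View pics/s13a.png

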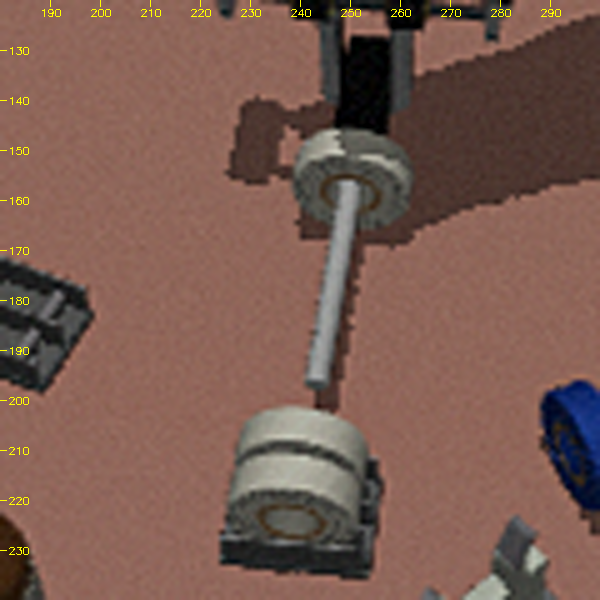

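View pics/d13a.png

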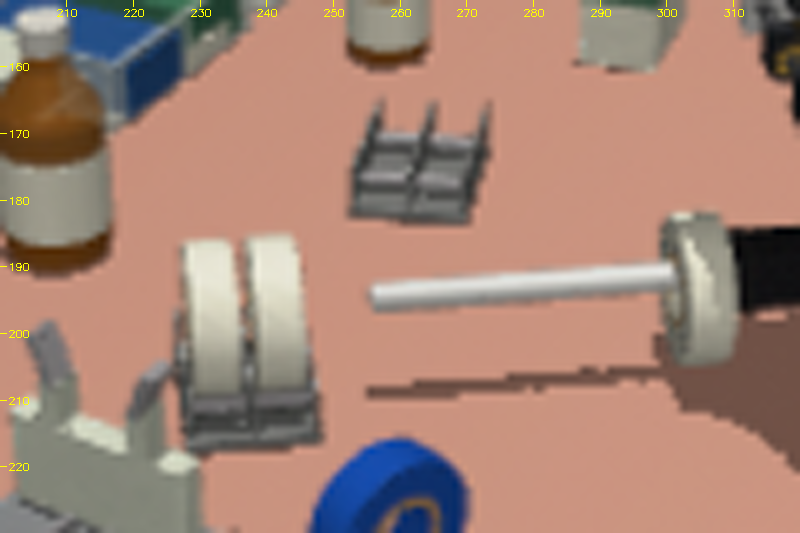

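Call:
arm_command(
  deltas=[
    {"xyz": [0.0181,0.0119,-0.002],"turn": [0,0,0]},
    {"xyz": [0.0177,0.0126,0],"turn": [0,0,0]},
    {"xyz": [0.0177,0.0126,0],"turn": [0,0,0]},
    {"xyz": [0.0177,0.0126,0],"turn": [0,0,0]},
    {"xyz": [0.0177,0.0126,0],"turn": [0,0,0]},
    {"xyz": [0.0177,0.0126,0],"turn": [0,0,0]},
    {"xyz": [0,0,0],"turn": [0,0,0]},
  ],
)

```text
clock: 26.18
eef_pos: [496.8, -68.4, 48.7]
eef_rot: [3.139, -0.001, 0.624]
wrist_force: [-0.1, -0.3, -2.2]
finger_gap: 29.4
```

Run:
```python
from chk import *
s=chk(14,(180,130,300,250),(190,150,310,230))
```

```text
26.175 [496.8 -68.4  48.7] [ 3.139e+00 -1.000e-03  6.240e-01] 29.4 [-0.1 -0.3 -2.2]
s14 pred tip [235.4 238.9] face [244.2 187.2]
d14 pred tip [211.3 197.7] face [265.  193.6]
```

View pics/s14a.png

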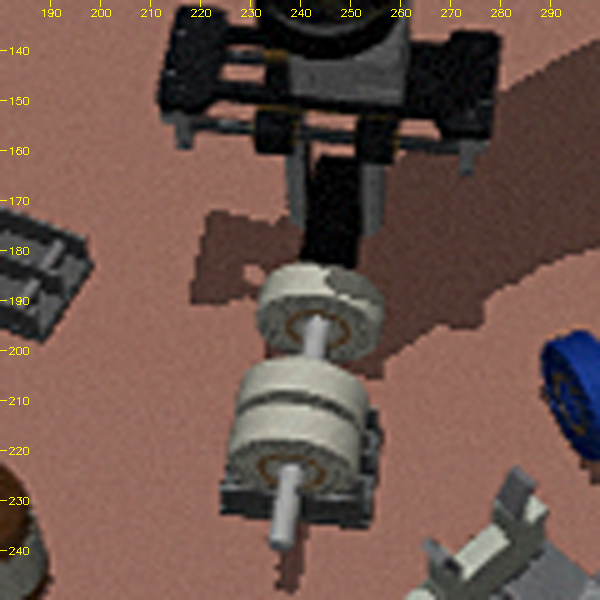

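View pics/d14a.png

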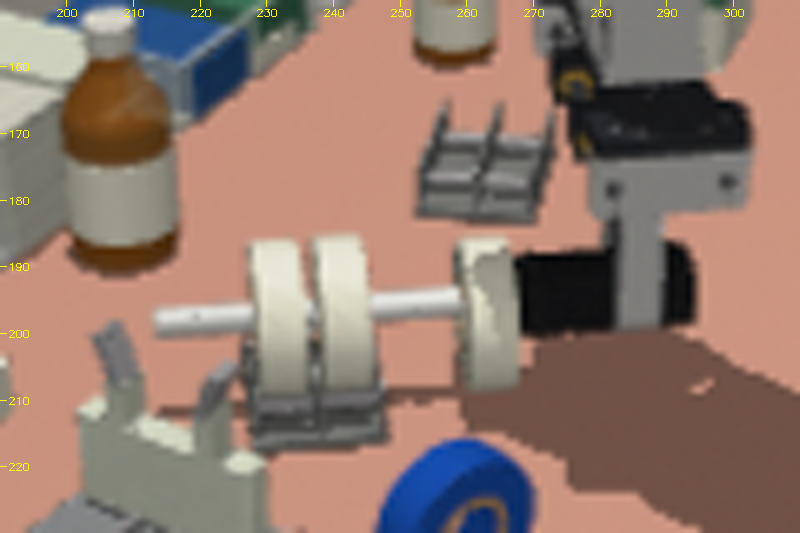

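Call:
arm_command(
  deltas=[
    {"xyz": [0.0098,0.007,0],"turn": [0,0,0]},
    {"xyz": [0,0,0],"turn": [0,0,0]},
    {"xyz": [0,0,0.007],"turn": [0,0,0]},
    {"xyz": [0,0,0.012],"turn": [0.006,-0.008,0]},
    {"xyz": [0,0,0.02],"turn": [0.023,-0.032,0]},
    {"xyz": [0,0,0.03],"turn": [0.029,-0.041,0]},
    {"xyz": [0,0,0.03],"turn": [0.035,-0.049,0]},
    {"xyz": [0,0,0.01],"turn": [0.058,-0.081,0]},
    {"xyz": [0,0,0],"turn": [0.058,-0.081,0]},
    {"xyz": [0,0,0],"turn": [0.058,-0.081,0]},
    {"xyz": [0,0,0],"turn": [0.058,-0.081,0]},
    {"xyz": [0,0,0],"turn": [0,0,0]},
  ],
  force=55,
)

```text
clock: 27.78
eef_pos: [505.2, -62.6, 157.7]
eef_rot: [3.139, -0.558, 0.621]
wrist_force: [0.3, -0.2, -2.5]
finger_gap: 29.8
```

Call:
arm_command(
  deltas=[
    {"xyz": [0,0,0],"turn": [0,0,0]},
    {"xyz": [0,0,0],"turn": [0,0,0]},
  ],
)

```text
clock: 28.02
eef_pos: [506.2, -61.7, 157.9]
eef_rot: [3.138, -0.558, 0.624]
wrist_force: [0.7, -0.0, -3.3]
finger_gap: 29.7
```

Run:
```python
from chk import *
s=chk(15,(160,100,300,240),(190,100,330,230))
```

```text
28.025 [506.2 -61.7 157.9] [ 3.138 -0.558  0.624] 29.7 [ 0.7 -0.  -3.3]
s15 pred tip [231.4 182.7] face [242.  157.5]
d15 pred tip [214.  128.1] face [264.1 153.3]
```

View pics/s15a.png

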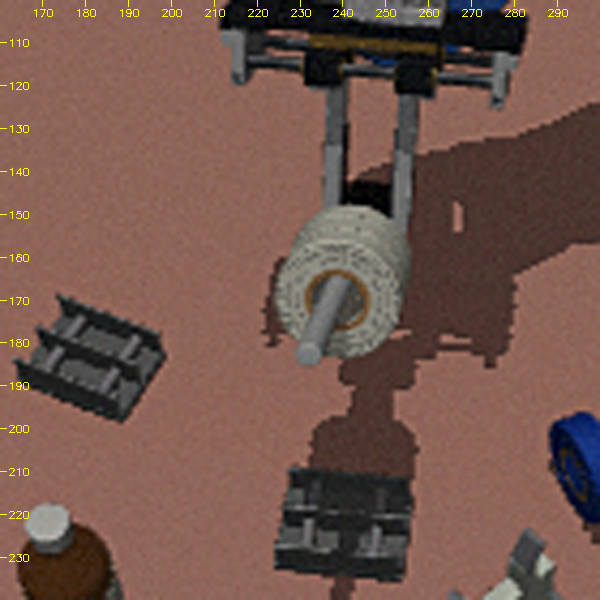

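View pics/d15a.png

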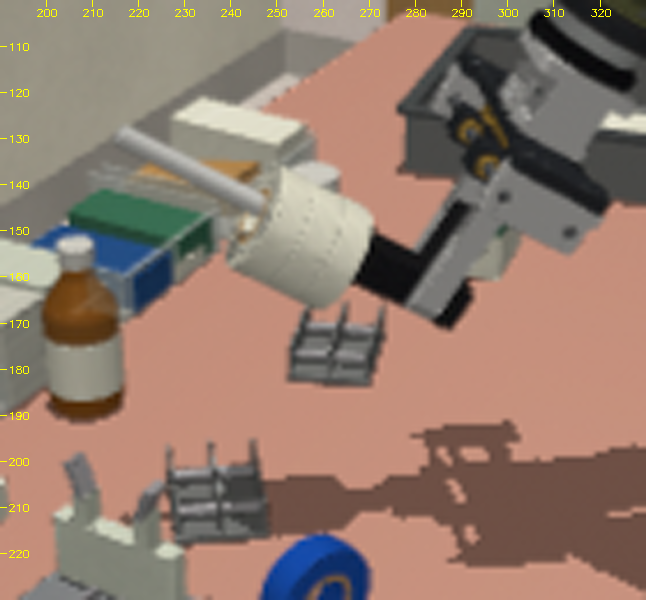

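Run:
```python
from h import *
crop("w5",190,110,330,180,"w5a"); crop("w4",190,30,330,120,"w4a"); crop("w5",95,160,330,260,"w5b")
```

```text
(no output)
```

View pics/w5a.png

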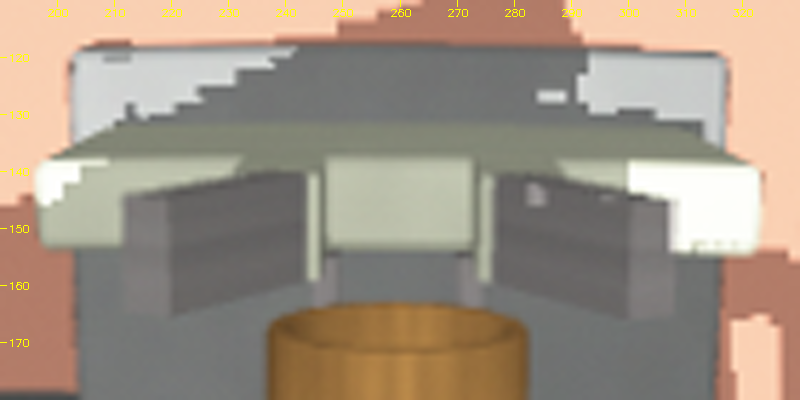

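View pics/w4a.png

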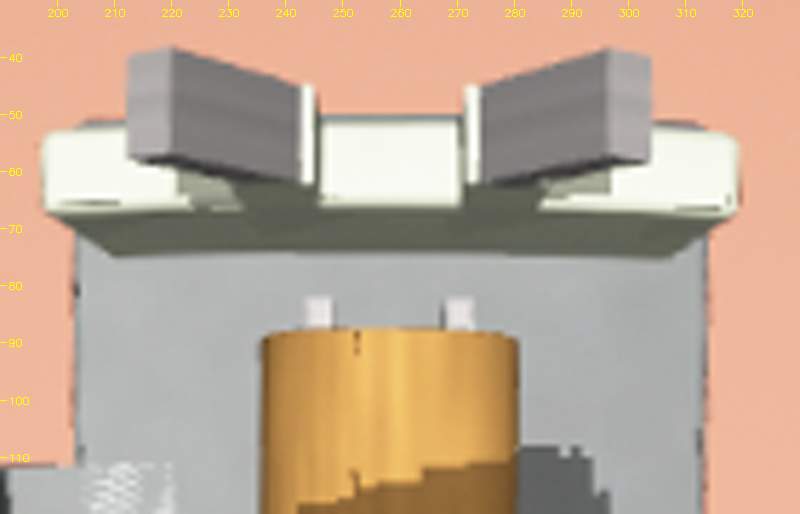

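Run:
```python
from h import *
crop("w4",200,220,320,295,"w4b")
```

```text
(no output)
```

View pics/w4b.png

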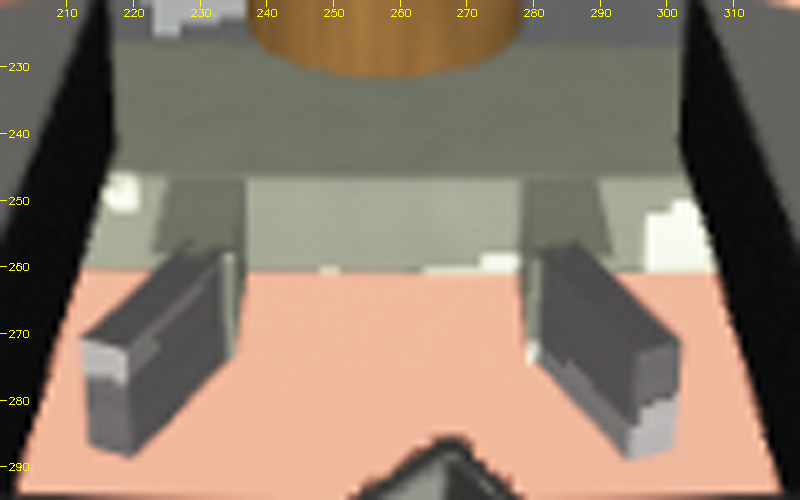

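Run:
```python
from fit import *
o5=[("w5",(100,52,12),(203,119)),("w5",(100,-52,12),(317.3,119.5)),("w5",(88,9,67),(247,137.5)),("w5",(88,-9,67),(273.3,137.5)),("w5",(76,9,67),(247.2,153)),("w5",(76,-9,67),(273.5,153.5))]
o4=[("w4",(76,9,67),(246.5,66)),("w4",(76,-9,67),(270.5,66)),("w4",(88,9,67),(246,51)),("w4",(88,-9,67),(270.8,51)),
("w4",(-72,18,59),(236.5,246.5)),("w4",(-72,-18,59),(278.5,246.5)),("w4",(-87,18,59),(236.5,260.5)),("w4",(-87,-18,59),(278.2,260.5))]
g=[618,220,1.503]
fit(o5,g);fit(o4,g);fit(o4+o5,g)
```

```text
[618.641 220.223   1.502] 86.05 [[-1.0, -0.5], [0.8, -0.5], [0.6, -0.2], [-0.3, -0.1], [0.4, 0.9], [-0.7, 0.5]]
[618.12  220.384   1.498] 85.84 [[-0.3, 0.2], [0.1, 0.3], [0.3, -0.3], [-0.2, -0.2], [0.3, -0.6], [-0.3, -0.4], [0.7, 0.4], [-0.5, 0.6]]
[618.179 220.329   1.498] 85.81 [[-0.1, 0.2], [0.2, 0.4], [0.5, -0.2], [-0.0, -0.1], [0.3, -0.5], [-0.3, -0.3], [0.7, 0.4], [-0.5, 0.6], [-1.1, -0.9], [0.7, -0.4], [0.4, -0.4], [-0.4, -0.2], [0.2, 0.8], [-0.9, 0.5]]
```

Run:
```python
from h import *
c=load("w8"); a=c["rot"][2]; d=np.array([np.cos(a),np.sin(a),0]); n=np.array([-d[1],d[0],0])
for u,v,z in [(406,232,15),(406,242,15),(406,236,8),(364,262,15),(449,262,15),(406,236,0),(407,20,0)]:
    p=at(c,u/1.5625,v/1.5625,c["pos"][2]+1.2+z)-c["pos"]; print(u,v,z,(p@d).round(1),(p@n).round(1))
a=1.499; C=np.array([618.2,220.3]); d=np.array([np.cos(a),np.sin(a)]); print("grip",C-117*d)
```

```text
406 232 15 57.6 -0.3
406 242 15 54.2 -0.3
406 236 8 55.2 -0.3
364 262 15 47.4 13.8
449 262 15 47.5 -14.8
406 236 0 54.0 -0.4
407 20 0 134.3 -0.7
grip [609.80704465 103.60142117]
```

Call:
arm_command(
  deltas=[
    {"xyz": [0.005,0.008,0.01],"turn": [0,0,0.045]},
    {"xyz": [0.01,0.016,0.012],"turn": [0,0,0.085]},
    {"xyz": [0.01,0.016,0],"turn": [0,0,0.085]},
    {"xyz": [0.01,0.016,0],"turn": [0,0,0.085]},
    {"xyz": [0.01,0.016,0],"turn": [0,0,0.085]},
    {"xyz": [0.01,0.016,0],"turn": [0,0,0.085]},
    {"xyz": [0.01,0.016,0],"turn": [0,0,0.085]},
    {"xyz": [0.01,0.016,0],"turn": [0,0,0.085]},
    {"xyz": [0.01,0.016,0],"turn": [0,0,0.085]},
    {"xyz": [0.01,0.016,0],"turn": [0,0,0.085]},
    {"xyz": [0.008,0.0136,0],"turn": [0,0,0.065]},
    {"xyz": [0,0,0],"turn": [0,0,0]},
  ],
)

```text
clock: 29.62
eef_pos: [609.3, 104.7, 179.6]
eef_rot: [3.139, -0.558, 1.5]
wrist_force: [-0.2, -0.0, -2.9]
finger_gap: 29.6
```

Call:
arm_command(
  deltas=[
    {"xyz": [0,0,0],"turn": [-0.0928,0.0067,0]},
    {"xyz": [0,0,0],"turn": [-0.0928,0.0067,0]},
    {"xyz": [0,0,0],"turn": [-0.0928,0.0067,0]},
    {"xyz": [0,0,0],"turn": [-0.0928,0.0067,0]},
    {"xyz": [0,0,0],"turn": [-0.0928,0.0067,0]},
    {"xyz": [0,0,0],"turn": [-0.0928,0.0067,0]},
    {"xyz": [0,0,0],"turn": [0,0,0]},
    {"xyz": [0,0,0],"turn": [0,0,0]},
  ],
)

```text
clock: 30.62
eef_pos: [608.8, 103.3, 179.5]
eef_rot: [3.138, -0.002, 1.497]
wrist_force: [0.3, -0.4, -3.1]
finger_gap: 29.8
```

Run:
```python
from chk import *
s=chk(16,(220,140,360,280),(140,130,280,270)); snap("wrist","w16")
```

```text
30.625 [608.8 103.3 179.5] [ 3.138e+00 -2.000e-03  1.497e+00] 29.8 [ 0.3 -0.4 -3.1]
s16 pred tip [335.3 269.2] face [281.4 220.9]
d16 pred tip [163.3 208.4] face [207.  179.1]
```

View pics/s16a.png

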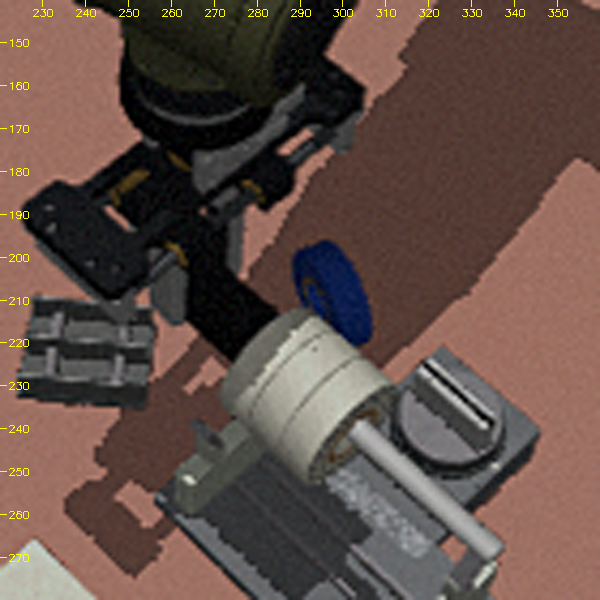

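View pics/d16a.png

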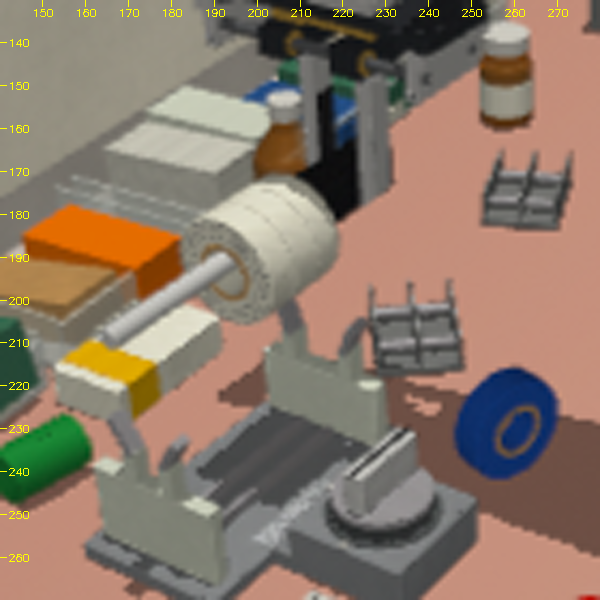

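View pics/w16.png

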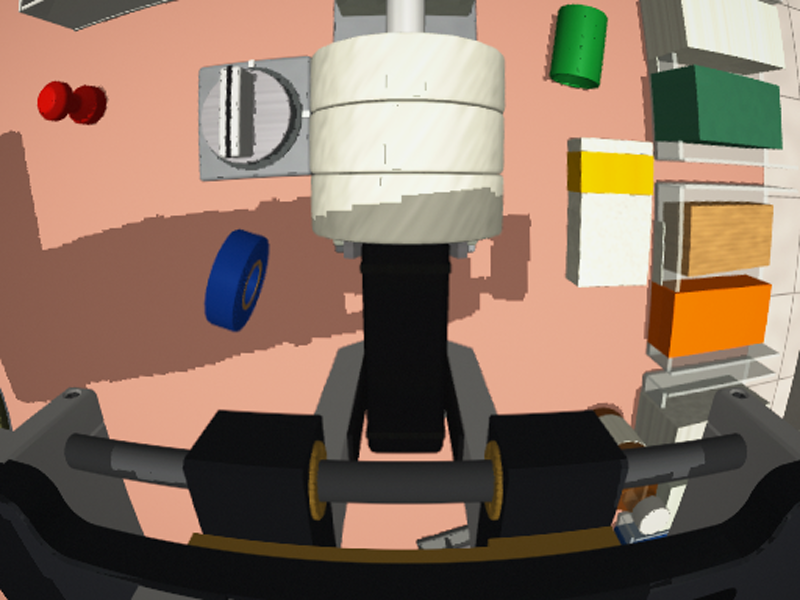

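Call:
arm_command(
  deltas=[
    {"xyz": [0.001,0,-0.02],"turn": [0,0,0.002]},
    {"xyz": [0,0,-0.02],"turn": [0,0,0]},
    {"xyz": [0,0,-0.015],"turn": [0,0,0]},
    {"xyz": [0,0,0],"turn": [0,0,0]},
    {"xyz": [0,0,0],"turn": [0,0,0]},
  ],
)

```text
clock: 31.4
eef_pos: [610.3, 103.6, 125.3]
eef_rot: [3.137, -0.001, 1.5]
wrist_force: [-0.1, 0.6, -3.2]
finger_gap: 29.5
```

Run:
```python
from chk import *
s=chk(17,(220,170,360,310),(140,160,260,270))
```

```text
31.4 [610.3 103.6 125.3] [ 3.137e+00 -1.000e-03  1.500e+00] 29.5 [-0.1  0.6 -3.2]
s17 pred tip [331.5 279.1] face [280.2 232.4]
d17 pred tip [165.7 227.1] face [208.  196.4]
```

View pics/s17a.png

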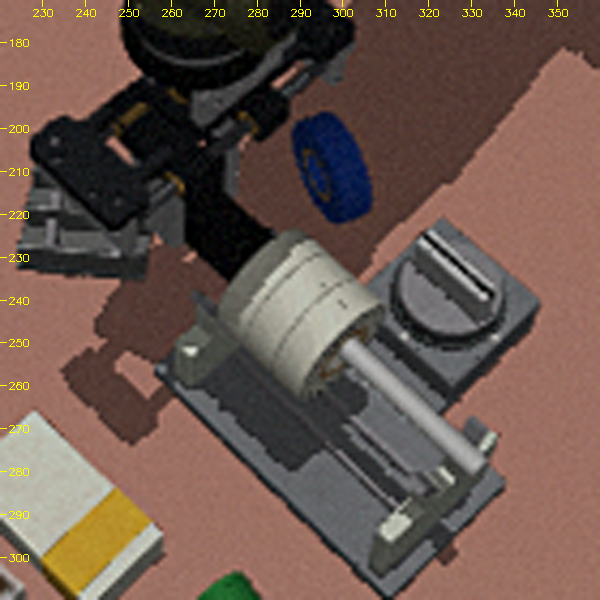

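View pics/d17a.png

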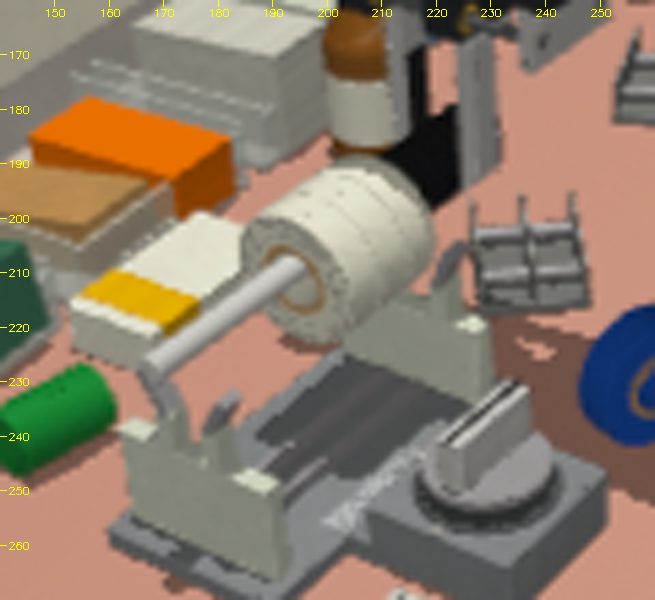

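Run:
```python
from h import *
a=1.499; C=np.array([618.2,220.3]); d=np.array([np.cos(a),np.sin(a)]); n=np.array([-d[1],d[0]])
for t in("s17","d17"):
    c=load(t)
    for x,y,z in [(82,0,126),(88,9,67),(88,-9,67),(82,0,74),(-87,18,59),(-87,-18,59),(-72,18,59),(-72,-18,59)]:
        p=C+x*d+y*n; print(t,(x,y,z),proj(c,[*p,z]).round(1))
crop("d17",150,215,200,260,"d17b"); crop("s17",290,255,340,305,"s17b")
```

```text
s17 (82, 0, 126) [324.6 272.8]
s17 (88, 9, 67) [325.9 281.6]
s17 (88, -9, 67) [320.9 286.5]
s17 (82, 0, 74) [321.9 281.2]
s17 (-87, 18, 59) [277.4 234.1]
s17 (-87, -18, 59) [267.5 242.6]
s17 (-72, 18, 59) [281.5 237.8]
s17 (-72, -18, 59) [271.6 246.4]
d17 (82, 0, 126) [171.8 223. ]
d17 (88, 9, 67) [175.5 244.5]
d17 (88, -9, 67) [170.2 242.1]
d17 (82, 0, 74) [174.1 239.8]
d17 (-87, 18, 59) [220.4 214.6]
d17 (-87, -18, 59) [210.3 210.8]
d17 (-72, 18, 59) [217.1 217.2]
d17 (-72, -18, 59) [207.  213.3]
```

View pics/d17b.png

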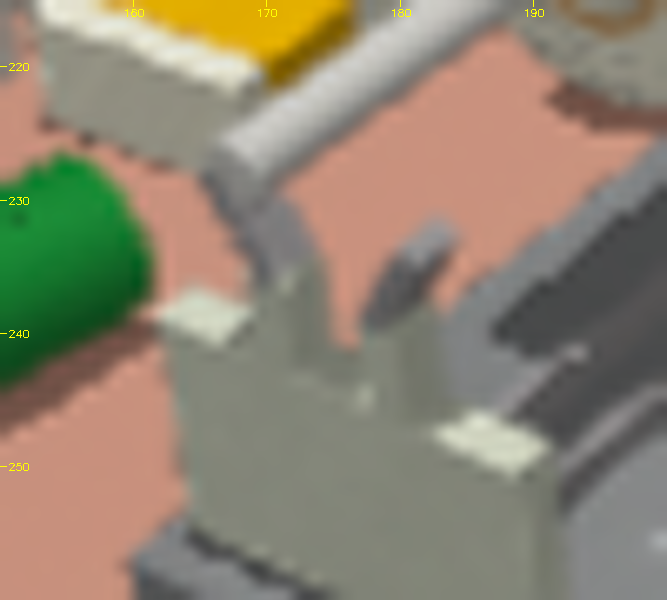

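View pics/s17b.png

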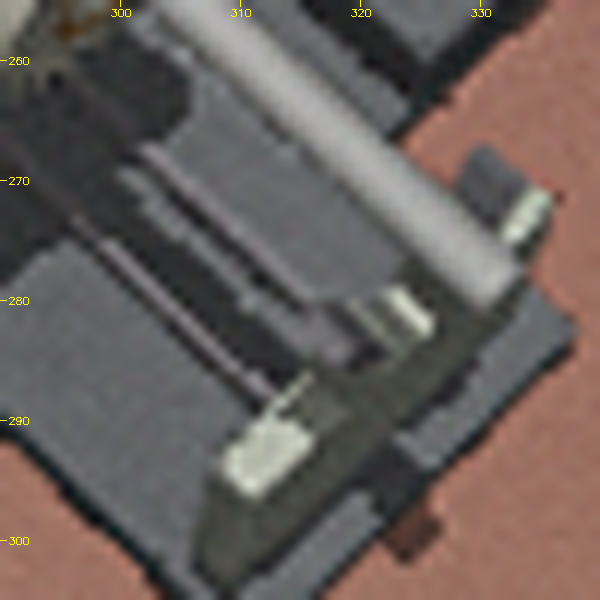

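Call:
arm_command(
  deltas=[
    {"xyz": [-0.0003,0,-0.012],"turn": [0,0,0]},
    {"xyz": [0,0,-0.012],"turn": [0,0,0]},
    {"xyz": [0,0,-0.01],"turn": [0,0,0]},
    {"xyz": [0,0,-0.006],"turn": [0,0,0]},
    {"xyz": [0,0,0],"turn": [0,0,0]},
    {"xyz": [0,0,0],"turn": [0,0,0]},
  ],
)

```text
clock: 32.25
eef_pos: [609.8, 103.7, 84.8]
eef_rot: [3.138, -0.0, 1.5]
wrist_force: [0.6, -0.1, -3.9]
finger_gap: 29.6
```

Run:
```python
from chk import *
s=chk(18,(220,170,360,310),(140,180,230,260)); print(s["moment"])
```

```text
32.25 [609.8 103.7  84.8] [ 3.138 -0.     1.5  ] 29.6 [ 0.6 -0.1 -3.9]
s18 pred tip [329.2 285.5] face [279.7 239.8]
d18 pred tip [167.9 240.5] face [209.2 208.9]
[-0.26763194 -0.05748327 -0.04093418]
```

View pics/s18a.png

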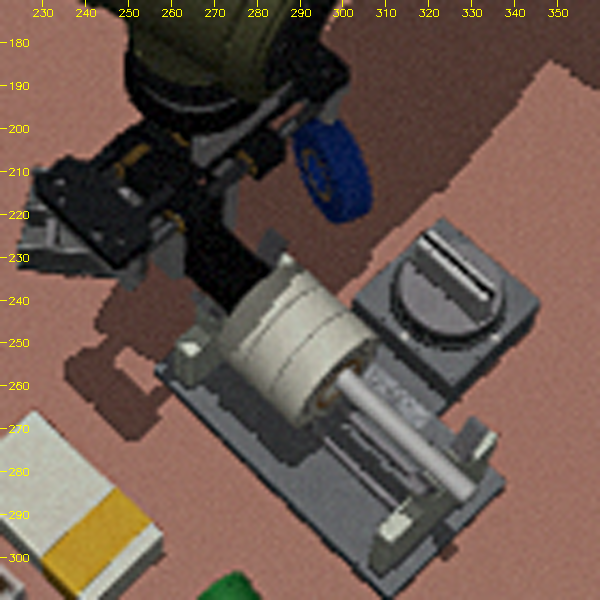

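View pics/d18a.png

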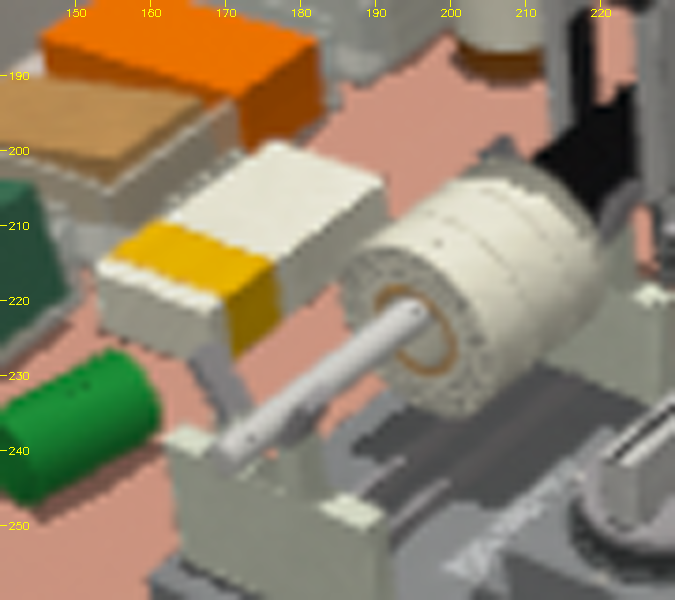

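Call:
arm_command(
  deltas=[
    {"xyz": [0,0,-0.005],"turn": [0,0,0]},
    {"xyz": [0,0,-0.004],"turn": [0,0,0]},
    {"xyz": [0,0,0],"turn": [0,0,0]},
    {"xyz": [0,0,0],"turn": [0,0,0]},
  ],
)

```text
clock: 32.85
eef_pos: [609.6, 103.6, 75.5]
eef_rot: [3.138, -0.0, 1.5]
wrist_force: [0.1, 0.2, -3.3]
finger_gap: 29.6
```

Call:
arm_command(
  deltas=[
    {"xyz": [0,0,-0.0015],"turn": [0,0,0]},
    {"xyz": [0,0,-0.001],"turn": [0,0,0]},
    {"xyz": [0,0,0],"turn": [0,0,0]},
    {"xyz": [0,0,0],"turn": [0,0,0]},
  ],
)

```text
clock: 33.35
eef_pos: [609.6, 103.7, 73.0]
eef_rot: [3.138, -0.0, 1.5]
wrist_force: [-0.1, 0.8, -3.5]
finger_gap: 29.7
```

Run:
```python
from chk import *
s=chk(19,(220,170,360,310),(140,180,230,260)); print(s["moment"])
```

```text
33.35 [609.6 103.7  73. ] [ 3.138 -0.     1.5  ] 29.7 [-0.1  0.8 -3.5]
s19 pred tip [328.6 287.2] face [279.6 241.9]
d19 pred tip [168.5 244.2] face [209.5 212.5]
[-0.14179331 -0.10973065 -0.01111852]
```

View pics/d19a.png

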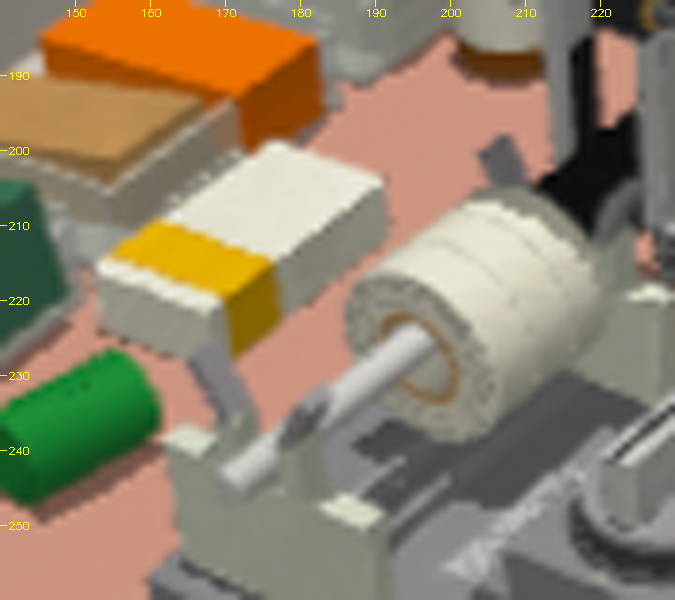

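Call:
arm_command(
  deltas=[
    {"xyz": [0,0,-0.0008],"turn": [0,0,0]},
    {"xyz": [0,0,0],"turn": [0,0,0]},
    {"xyz": [0,0,0],"turn": [0,0,0]},
  ],
)

```text
clock: 33.83
eef_pos: [609.7, 103.6, 72.8]
eef_rot: [3.138, -0.0, 1.5]
wrist_force: [-3.2, -0.9, 5.8]
finger_gap: 29.4
```

Call:
arm_command(
  deltas=[
    {"xyz": [0,0,-0.0008],"turn": [0,0,0]},
    {"xyz": [0,0,0],"turn": [0,0,0]},
    {"xyz": [0,0,0],"turn": [0,0,0]},
  ],
)

```text
clock: 34.2
eef_pos: [609.8, 103.6, 72.6]
eef_rot: [3.137, -0.0, 1.5]
wrist_force: [-6.5, -1.8, 13.0]
finger_gap: 29.3
```

Call:
arm_command(
  deltas=[
    {"xyz": [0,0,0.0005],"turn": [0,0,0]},
    {"xyz": [0,0,0],"turn": [0,0,0]},
    {"xyz": [0,0,0],"turn": [0,0,0]},
    {"xyz": [0,0,0],"turn": [0,0,0]},
  ],
  gripper=0.45,
  force=20,
)

```text
clock: 34.7
eef_pos: [609.6, 103.7, 71.7]
eef_rot: [3.138, -0.0, 1.5]
wrist_force: [0.6, -0.0, -0.1]
finger_gap: 51.6
```

Call:
arm_command(
  deltas=[
    {"xyz": [0,0,0.02],"turn": [0,0,0]},
    {"xyz": [0,0,0.04],"turn": [0,0,0]},
    {"xyz": [0,0,0.05],"turn": [0,0,0]},
    {"xyz": [0,0,0.05],"turn": [0,0,0]},
    {"xyz": [0,0,0],"turn": [0,0,0]},
    {"xyz": [0,0,0],"turn": [0,0,0]},
  ],
)

```text
clock: 35.45
eef_pos: [609.3, 103.6, 232.0]
eef_rot: [3.138, -0.0, 1.5]
wrist_force: [0.7, 0.3, 0.1]
finger_gap: 51.8
```

Run:
```python
from chk import *
s=chk(20,(220,170,360,310),(140,180,240,260)); snap("wrist","w20")
```

```text
35.45 [609.3 103.6 232. ] [ 3.138 -0.     1.5  ] 51.8 [0.7 0.3 0.1]
s20 pred tip [339.2 259.3] face [282.3 209.4]
d20 pred tip [160.3 189.5] face [205.4 161.4]
```

View pics/d20a.png

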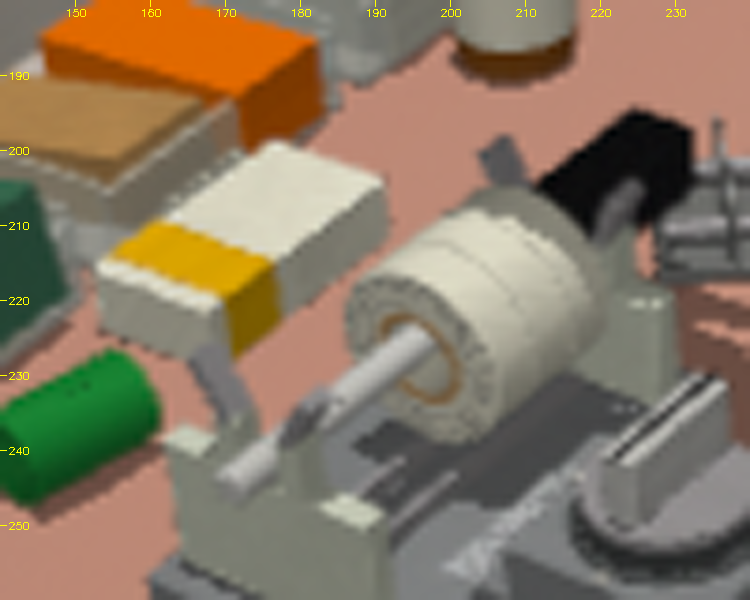

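View pics/w20.png

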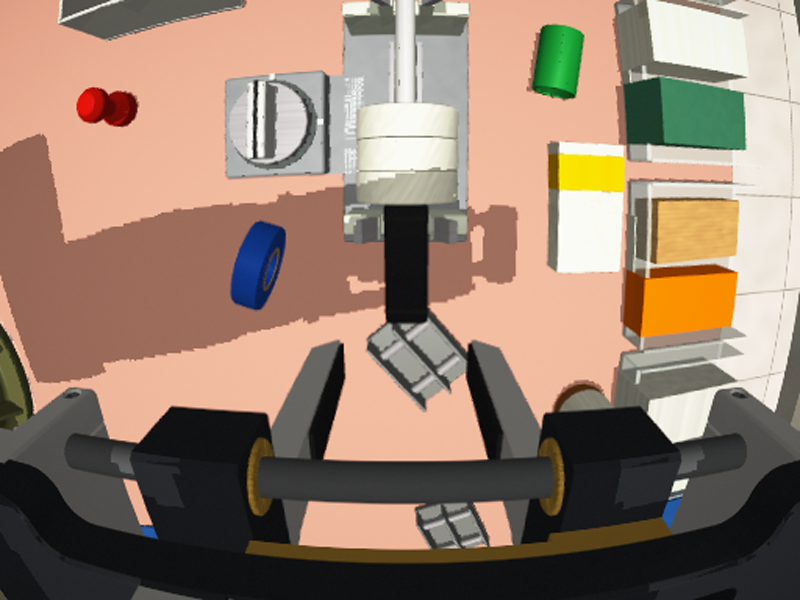

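View pics/s20a.png

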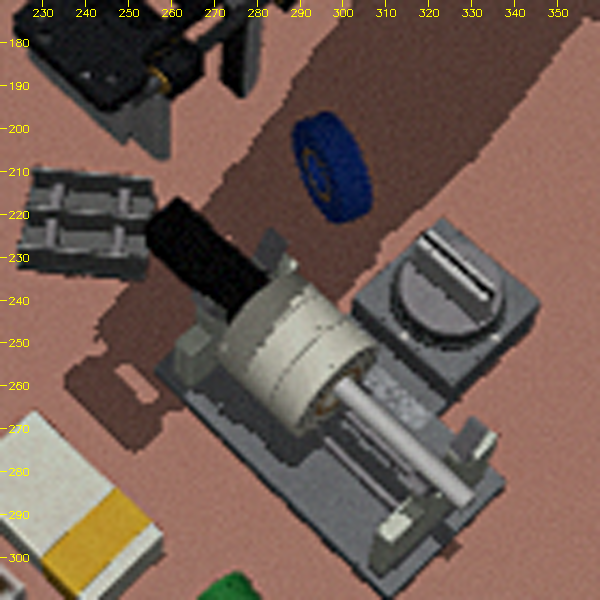

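Spindle is lying in both notches with three rolls against the handle. Now the stud at about (513.5, 227.8).

Call:
arm_command(
  deltas=[
    {"xyz": [-0.024,0.031,0],"turn": [0,0,0]},
    {"xyz": [-0.024,0.031,0],"turn": [0,0,0]},
    {"xyz": [-0.024,0.031,0],"turn": [0,0,0]},
    {"xyz": [-0.0237,0.0312,-0.03],"turn": [0,0,0]},
    {"xyz": [0,0,-0.04],"turn": [0,0,0]},
    {"xyz": [0,0,-0.03],"turn": [0,0,0]},
    {"xyz": [0,0,0],"turn": [0,0,0]},
    {"xyz": [0,0,0],"turn": [0,0,0]},
  ],
)

```text
clock: 36.6
eef_pos: [514.3, 227.9, 132.9]
eef_rot: [3.137, -0.001, 1.5]
wrist_force: [0.7, 0.1, 0.4]
finger_gap: 51.7
```

Run:
```python
from h import *
s=snap("wrist","w21"); print(s["clock"],s["eef_pos"],s["eef_rot"],s["finger_gap"])
```

```text
36.6 [514.32249498 227.91605577 132.8755137 ] [ 3.13738833e+00 -5.61278523e-04  1.49972583e+00] 51.698510178138875
```

View pics/w21.png

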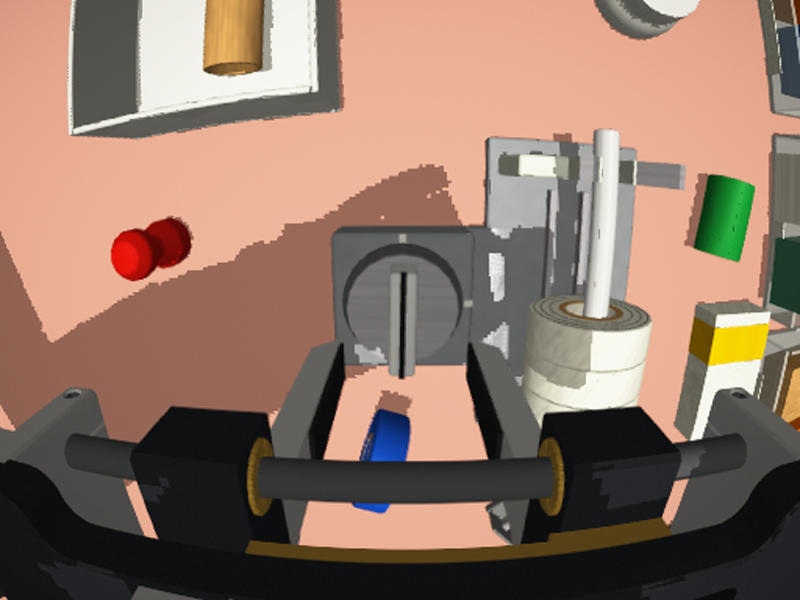

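Call:
arm_command(
  deltas=[
    {"xyz": [-0.0005,0,-0.03],"turn": [0,0,0]},
    {"xyz": [0,0,-0.025],"turn": [0,0,0]},
    {"xyz": [0,0,-0.012],"turn": [0,0,0]},
    {"xyz": [0,0,0],"turn": [0,0,0]},
    {"xyz": [0,0,0],"turn": [0,0,0]},
  ],
)

```text
clock: 37.28
eef_pos: [514.0, 228.0, 66.1]
eef_rot: [3.137, -0.001, 1.5]
wrist_force: [-0.2, 0.1, 0.6]
finger_gap: 51.6
```

Call:
arm_command(
  deltas=[
    {"xyz": [0,0,0],"turn": [0,0,0]},
    {"xyz": [0,0,0],"turn": [0,0,0]},
    {"xyz": [0,0,0],"turn": [0,0,0]},
    {"xyz": [0,0,0],"turn": [0,0,0]},
    {"xyz": [0,0,0],"turn": [0,0,0]},
  ],
  gripper=1.0,
  force=25,
)

```text
clock: 37.9
eef_pos: [513.1, 227.8, 64.9]
eef_rot: [3.139, 0.0, 1.5]
wrist_force: [-3.7, -0.2, 2.7]
finger_gap: 14.0
```

Call:
arm_command(
  deltas=[
    {"xyz": [0,0,-0.003],"turn": [0,0,0]},
    {"xyz": [0,0,-0.003],"turn": [0,0,0]},
    {"xyz": [0,0,-0.003],"turn": [0,0,0]},
    {"xyz": [0,0,0],"turn": [0,0,0]},
    {"xyz": [0,0,0],"turn": [0,0,0]},
  ],
)

```text
clock: 38.52
eef_pos: [513.1, 227.9, 56.1]
eef_rot: [3.139, -0.0, 1.5]
wrist_force: [-6.6, -1.2, 10.7]
finger_gap: 14.0
```

Call:
arm_command(
  deltas=[
    {"xyz": [0,0,-0.0005],"turn": [0,0,0]},
    {"xyz": [0,0,0],"turn": [0,0,-0.06]},
    {"xyz": [0,0,0],"turn": [0,0,-0.1]},
    {"xyz": [0,0,0],"turn": [0,0,-0.1]},
    {"xyz": [0,0,0],"turn": [0,0,0]},
  ],
)

```text
clock: 39.15
eef_pos: [513.0, 227.9, 55.8]
eef_rot: [3.139, 0.0, 1.238]
wrist_force: [-8.3, -2.2, 11.7]
finger_gap: 13.9
```

Call:
arm_command(
  deltas=[
    {"xyz": [0,0,0],"turn": [0,0,-0.12]},
    {"xyz": [0,0,0],"turn": [0,0,-0.12]},
    {"xyz": [0,0,0],"turn": [0,0,-0.12]},
    {"xyz": [0,0,0],"turn": [0,0,-0.12]},
    {"xyz": [0,0,0],"turn": [0,0,-0.12]},
    {"xyz": [0,0,0],"turn": [0,0,-0.12]},
    {"xyz": [0,0,0],"turn": [0,0,0]},
  ],
)

```text
clock: 40.02
eef_pos: [512.9, 228.1, 55.8]
eef_rot: [3.139, 0.001, 0.518]
wrist_force: [-9.4, -0.4, 12.8]
finger_gap: 13.5
```

Call:
arm_command(
  deltas=[
    {"xyz": [0,0,0],"turn": [0,0,-0.12]},
    {"xyz": [0,0,0],"turn": [0,0,-0.12]},
    {"xyz": [0,0,0],"turn": [0,0,-0.12]},
    {"xyz": [0,0,0],"turn": [0,0,-0.12]},
    {"xyz": [0,0,0],"turn": [0,0,-0.1]},
    {"xyz": [0,0,0],"turn": [0,0,0]},
    {"xyz": [0,0,0],"turn": [0,0,0]},
  ],
)

```text
clock: 40.9
eef_pos: [512.8, 228.2, 55.8]
eef_rot: [3.139, 0.001, -0.06]
wrist_force: [-10.2, 0.9, 10.8]
finger_gap: 14.0
```

Run:
```python
from h import *
s=snap("scene","s22"); snap("wrist","w22"); print(s["clock"],s["eef_pos"],s["eef_rot"],s["finger_gap"],s["wrist_force"],s["moment"],s["joints"])
```

```text
40.9 [512.83701585 228.2378314   55.78841556] [ 3.13856818e+00  9.05215380e-04 -5.99651336e-02] 14.049326329419277 [-10.1741323    0.854883    10.77709222] [2.63538474e-01 1.91546819e+00 5.24077021e-04] [ 0.35459526  0.50812865  1.63397624 -0.0028537   1.00153637  1.98689599]
```

View pics/w22.png

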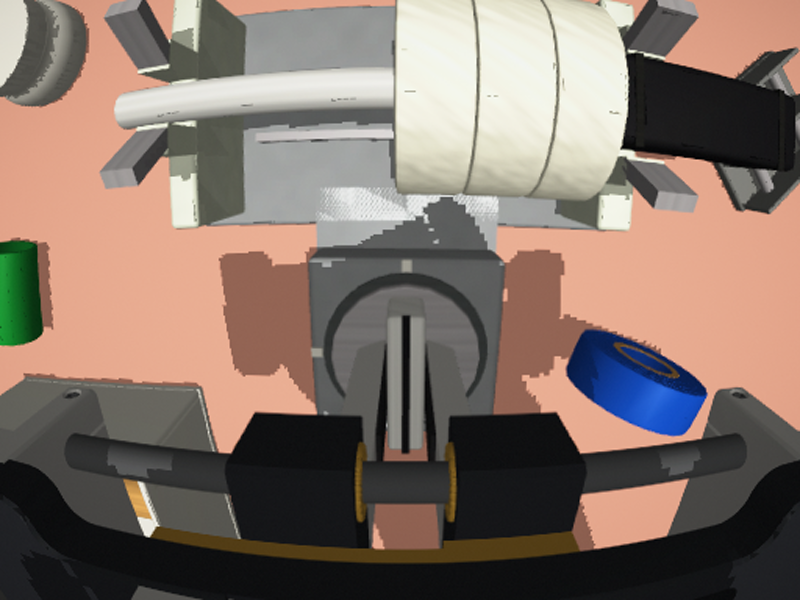

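Call:
arm_command(
  deltas=[
    {"xyz": [0,0,0],"turn": [0,0,-0.012]},
    {"xyz": [0,0,0],"turn": [0,0,0]},
    {"xyz": [0,0,0.003],"turn": [0,0,0]},
    {"xyz": [0,0,0.003],"turn": [0,0,0]},
    {"xyz": [0,0,0.003],"turn": [0,0,0]},
    {"xyz": [0,0,0],"turn": [0,0,0]},
    {"xyz": [0,0,0],"turn": [0,0,0]},
  ],
)

```text
clock: 41.88
eef_pos: [512.8, 228.2, 64.2]
eef_rot: [3.139, 0.001, -0.072]
wrist_force: [-6.2, 3.2, 4.3]
finger_gap: 13.8
```

Call:
arm_command(
  deltas=[
    {"xyz": [0,0,0],"turn": [0,0,0]},
    {"xyz": [0,0,0],"turn": [0,0,0]},
    {"xyz": [0,0,0],"turn": [0,0,0]},
    {"xyz": [0,0,0],"turn": [0,0,0]},
  ],
  gripper=0.5,
)

```text
clock: 42.38
eef_pos: [513.5, 227.8, 64.3]
eef_rot: [3.138, -0.0, -0.072]
wrist_force: [0.4, -0.7, 0.8]
finger_gap: 46.7
```

Call:
arm_command(
  deltas=[
    {"xyz": [0,0,0.03],"turn": [0,0,0]},
    {"xyz": [0,0,0.04],"turn": [0,0,0]},
    {"xyz": [0,0,0.05],"turn": [0,0,0]},
    {"xyz": [-0.01,0,0.05],"turn": [0,0,0]},
    {"xyz": [-0.03,0,0.03],"turn": [0,0,0]},
    {"xyz": [-0.03,0,0],"turn": [0,0,0]},
    {"xyz": [0,0,0],"turn": [0,0,0]},
    {"xyz": [0,0,0],"turn": [0,0,0]},
  ],
)

```text
clock: 43.38
eef_pos: [443.8, 227.8, 264.3]
eef_rot: [3.138, -0.0, -0.072]
wrist_force: [-0.5, 0.5, 0.8]
finger_gap: 46.8
```

Run:
```python
from h import *
s=snap("scene","s23"); snap("wrist","w23"); snap("side","d23"); print(s["clock"],s["eef_pos"],s["eef_rot"],s["finger_gap"],s["wrist_force"])
crop("d23",120,170,270,280,"d23a"); crop("w23",150,10,350,160,"w23a")
```

```text
43.375 [443.84522491 227.84514225 264.29023319] [ 3.13822684e+00 -3.01182601e-04 -7.21259859e-02] 46.774915300157424 [-0.47364017  0.53864621  0.8173005 ]
```

View pics/w23.png

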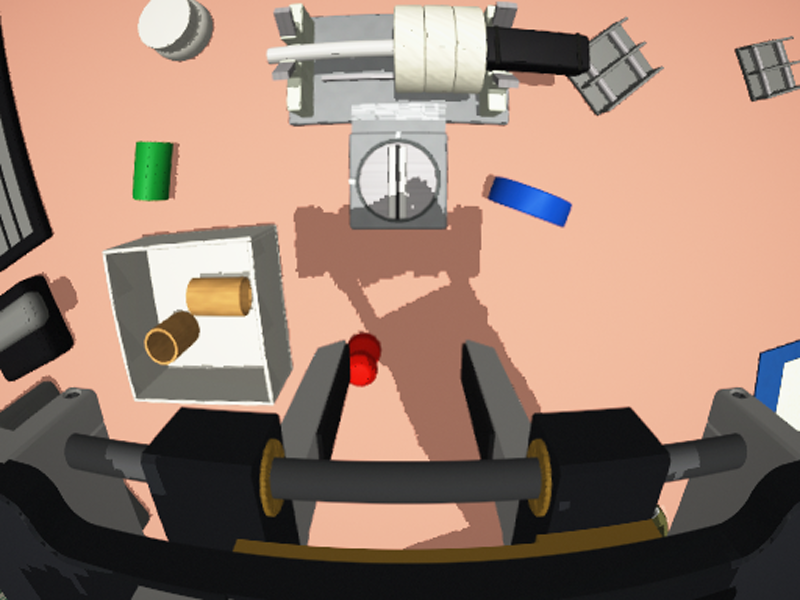

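View pics/d23a.png

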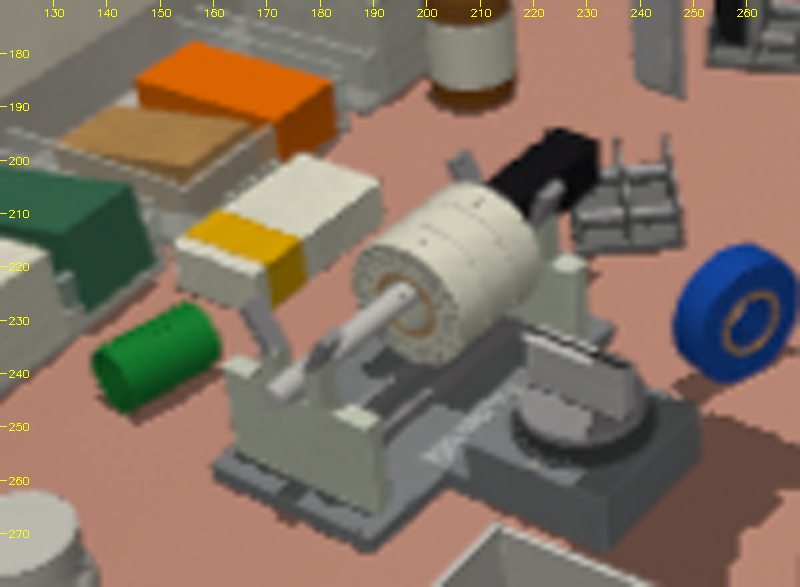

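View pics/s23.png

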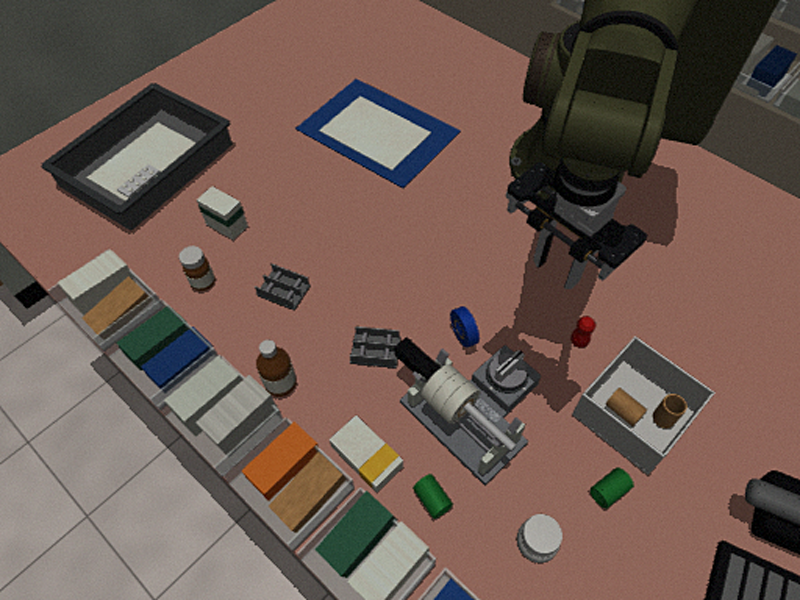

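Run:
```python
from h import *
a=1.499; C=np.array([618.2,220.3]); d=np.array([np.cos(a),np.sin(a)]); n=np.array([-d[1],d[0]])
c=load("d23")
for z in (80,71):
    for y in (77,133): print(z,y,proj(c,[*(C+y*n),z]).round(1))
for z in (52,43): print("disc tip-side edge",z,proj(c,[*(C+105*n+32*d),z]).round(1))
for x,z in ((103,74),(-62,74),(-147,74)): print("axis",x,proj(c,[*(C+x*d),z]).round(1))
print("hous corner",proj(c,[*(C+147*n+42*d),36]).round(1),proj(c,[*(C+147*n-42*d),36]).round(1))
crop("d23",205,215,260,275,"d23b"); crop("d9" if False else "d20",205,215,260,275,"d20b")
```

```text
80 77 [218. 231.]
80 133 [235.8 238. ]
71 77 [218.2 233.8]
71 133 [236.  240.9]
disc tip-side edge 52 [219.8 249.9]
disc tip-side edge 43 [220.  252.7]
axis 103 [168.4 244.3]
axis -62 [209.4 212.5]
axis -147 [227.5 198.6]
hous corner [231.4 262.9] [250.  244.8]
```

View pics/d23b.png

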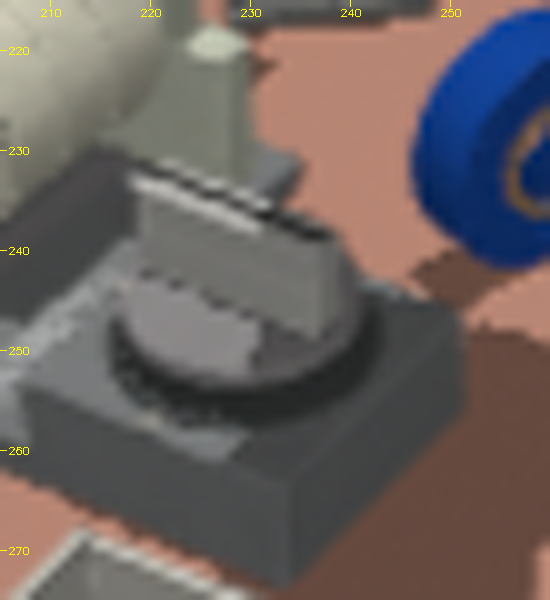

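View pics/d20b.png

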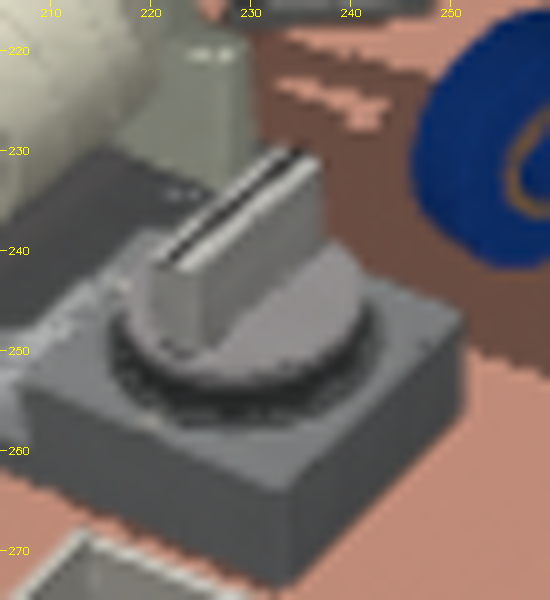

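Run:
```python
from cell import *
print(sign_off()); print(read_state()["clock"])
```

```text
the job is handed in; nothing more can be done
None
the job is handed in; nothing more can be done
```

I reloaded and locked the dispenser, then handed the job in at about 43.5 s of the 200 s allowed.

- **Cores:** both spent cores are in the white tub. The last pictures show them lying inside it.
- **Rolls:** three rolls were present, one in the first caddy and two in the second. I threaded them in that order. They hang as one stack against the handle, between the cheeks.
- **Spindle:** it lies in both notches with the square handle in the wider one. Its tip and handle show where they should in the side picture, to within about 2 pixels. That is the camera's usual offset here.
- **Stud:** I pressed it about 9 mm down and turned it a quarter turn clockwise (1.57 rad), then let it up. In the last picture the wing lies across the dispenser and the disc is at the same height as before pressing, so it sprang up in its catch.

The bottles, jar, cartons and stamp look unmoved, and so do the green and blue look-alikes. The highest wrist force I read was about 14 N, while seating the spindle. No check failed or disagreed.

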